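Stack heat sinks and press bar on a power board

TASK

Set the green circuit board up for bonding: first lay it centrally across the two black rests of the cradle, its long side running from rest to rest; then stand the large heat sink on the large black chip and the small heat sink on the small black chip, each centred, fin side up and square with the board; last, lay the steel bar across the tops of both heat sinks, centred and along the board. Let go of everything, and leave the pliers, the red parts bin and the solder reel where they are.

Things in the scene. Friction and masses are not known exactly. Their poses are not given: they have to be found in the camera images.
- cradle: Fixed board cradle: aluminium plate 130 (x) x 76 (y) x 6 mm, with two black rests standing across it, each 14 (x) x 64 (y) mm, centred at x = -45 and +45 mm, flat tops 26 mm above the origin, 76 mm gap between. Origin: centre of the plate's underside; x from rest to rest, z up. No lips: the board just lies on the rests.
- board: Loose green circuit board 130 (x) x 60 (y) x 4 mm, 140 g, chips up. Origin: centre of underside; x along the long side, z up. Grey block at its middle, 24 (x) x 30 (y) mm, top 26 mm above the origin: grip it to lift the board. Large black chip 44 x 44 mm at x = +42 mm, small one 26 x 26 mm at x = -42 mm (both y = 0), flat tops 7 mm above the origin. Either end may go on either rest.
- large_sink: Loose large aluminium heat sink, 44 x 44 mm and 30 mm tall, about 70 g, standing fins up. Origin: centre of its underside; x along the fins, z up. It may be turned by quarter turns.
- small_sink: Loose small aluminium heat sink, 26 x 26 mm and 30 mm tall, about 30 g, standing fins up. Origin: centre of its underside; x along the fins, z up. It may be turned by quarter turns.
- bar: Loose plain steel bar 120 mm (x) x 22 mm (y) x 22 mm tall, about 420 g. Origin: centre of its underside; x along its length, z up. Laid on the heat sinks it bridges the grey block with 11 mm to spare.
- pliers: Bystander: pliers with red grips lying on the bench, about 165 mm long, 14 mm high. Origin: on the bench between the grips and the jaws, near the pivot; x towards the jaws.
- parts_bin: Bystander: empty open red parts bin 160 x 110 x 70 mm. Origin: centre of its underside.
- solder_reel: Bystander: grey solder reel 60 mm across, 40 mm tall, standing on its flange. Origin: centre of its underside.
Mind the look-alikes: they are no part of the job. Leave any orange or purple look-alike of the small_sink alone.

How it is judged:
On the way, in this order (a step that is already met when the one before it is completed fails the run):
1. the board lies across both rests of the cradle and is let go (horizontal distance between board and cradle below 0.01 m and angle between the x axis of board and the x axis of cradle, either way round below 0.17 rad and angle between board's own z axis and vertical below 0.05 rad and z of board in the frame of cradle between 0.0235 and 0.0285 m and not (contact force between the fingers and board above 0.05 N)), for 0.2 s.
2. with the board on its rests, each heat sink stands on the chip of its size and is let go (all of step 1 and x of large_sink in the frame of board between 0.034 and 0.05 m and y of large_sink in the frame of board between -0.008 and 0.008 m and z of large_sink in the frame of board between 0.0045 and 0.0095 m and angle between each of large_sink, small_sink's own z axis and vertical below 0.06 rad and (angle between the x axis of large_sink and the x axis of board, either way round below 0.2 rad or angle between the x axis of large_sink and the y axis of board, either way round below 0.2 rad) and x of small_sink in the frame of board between -0.05 and -0.034 m and y of small_sink in the frame of board between -0.008 and 0.008 m and z of small_sink in the frame of board between 0.0045 and 0.0095 m and (angle between the x axis of small_sink and the x axis of board, either way round below 0.2 rad or angle between the x axis of small_sink and the y axis of board, either way round below 0.2 rad) and not (contact force between the fingers and large_sink above 0.05 N) and not (contact force between the fingers and small_sink above 0.05 N)), for 0.2 s.
3. the bar lies across both heat sinks and is let go (all of step 2 and x of bar in the frame of board between -0.012 and 0.012 m and y of bar in the frame of board between -0.008 and 0.008 m and z of bar in the frame of board between 0.0345 and 0.0395 m and angle between the x axis of bar and the x axis of board, either way round below 0.15 rad and angle between bar's own z axis and vertical below 0.06 rad and contact force between bar and large_sink above 0.3 N and contact force between bar and small_sink above 0.3 N and not (contact force between the fingers and bar above 0.05 N)), for 0.2 s.
At the end, for the whole second after the job is handed in: Board level on both rests, within 10 mm, 0.17 rad; each heat sink flat on the chip of its size, within 8 mm each way, square within 0.2 rad; bar level on both heat sinks, within 12 mm lengthwise and 8 mm sideways of the board's middle, along it within 0.15 rad; all released, at rest (horizontal distance between board and cradle below 0.01 m and angle between the x axis of board and the x axis of cradle, either way round below 0.17 rad and angle between board's own z axis and vertical below 0.05 rad and z of board in the frame of cradle between 0.0235 and 0.0285 m and x of large_sink in the frame of board between 0.034 and 0.05 m and y of large_sink in the frame of board between -0.008 and 0.008 m and z of large_sink in the frame of board between 0.0045 and 0.0095 m and angle between each of large_sink, small_sink, bar's own z axis and vertical below 0.06 rad and (angle between the x axis of large_sink and the x axis of board, either way round below 0.2 rad or angle between the x axis of large_sink and the y axis of board, either way round below 0.2 rad) and x of small_sink in the frame of board between -0.05 and -0.034 m and y of small_sink in the frame of board between -0.008 and 0.008 m and z of small_sink in the frame of board between 0.0045 and 0.0095 m and (angle between the x axis of small_sink and the x axis of board, either way round below 0.2 rad or angle between the x axis of small_sink and the y axis of board, either way round below 0.2 rad) and x of bar in the frame of board between -0.012 and 0.012 m and y of bar in the frame of board between -0.008 and 0.008 m and z of bar in the frame of board between 0.0345 and 0.0395 m and angle between the x axis of bar and the x axis of board, either way round below 0.15 rad and contact force between bar and large_sink above 0.3 N and contact force between bar and small_sink above 0.3 N and linear speed of each of board, large_sink, small_sink, bar below 0.02 m/s); the robot touches nothing.
It fails at once if the pair of pliers is moved by more than 30 mm (distance of pliers from where it was at the start of the episode above 0.03 m).
It fails at once if the red parts bin is moved by more than 30 mm (distance of parts_bin from where it was at the start of the episode above 0.03 m).
It fails at once if the solder reel is moved by more than 30 mm (distance of solder_reel from where it was at the start of the episode above 0.03 m).
It also fails if it takes over 112 s, if anything falls off the work surface, if the arm or the gripper's body presses on something with over 40 N, if the wrist force passes 120 N, or if a joint passes its speed limit or range.

ROBOT

A 6-joint arm with a two-finger parallel gripper is mounted at the origin on the work surface. World frame = base frame: x ahead of the robot, y to its left, z up, the work surface at z = 0. Lengths are in m, angles in rad, forces in N, time in s.
With the tool pointing down it reaches from about 0.4 to 0.925 m from the base axis. Payload 3.4 kg.
Tool frame: the origin (TCP) lies between the finger pads; the fingertips stand 22 mm ahead of it and the grasp point (between the pads) lies 3 mm ahead of it; x points along the fingers, z is the direction in which the jaws open and shut, and the axes are right-handed (so a half turn about x gives the same grasp; the last joint's range is limited). The gripper opens to 85 mm and grips with 20 to 120 N. Pads are 22 mm wide; open, the fingers measure 114 mm over their backs; the gripper's body (76 mm by 85 mm) begins 54 mm behind the grasp point. The pads swing forward as they close: fully open they stand 13 mm farther back than shut.
Start: joints at [1.236, 0.307, 1.506, -0, 1.328, -0.073], TCP at [0.148, 0.556, 0.253] pointing down, gripper open.
Joint ranges: [-3.12, 3.12], [-1.05, 2.28], [0.14, 2.33], [-1.42, 4.57], [0.1, 2.73], [-2.68, 2.68]. Speed limits (rad/s): [2.57, 2.57, 3.14, 3.14, 3.14, 3.14].

INTERFACE

Orientations are given as a rotation vector (axis times angle).
In Python, from station import readout, cams, close_job gives the robot as it stands.
- The arm moves only by the tool send_rows, never from a script. Its argument "moves" is a list of rows, each an object of numbers: "grip": the opening, from 0 (shut) to 1 (fully open); "tx", "ty", "tz": the shift along the tool's x, y, z in m; "wx", "wy", "wz": the turn, a rotation vector about the tool's x, y, z in rad. A call has 1 to 12 rows; each row is the pose to reach, as a shift and turn from the pose commanded when the call began, along the tool's axes at that moment; what a row does not reach only later rows make up. A row lasts 1/8 s, in which the tool goes at most 62.5 mm and 10.7 degrees, less where a joint would pass 70% of its speed; a pose out of reach is approached as far as the arm can. A call with a gripper value outside its range is refused whole. The fingers move at their own pace and stop on an object; "grip_force" is the grip in N (left out, the last holds). Time passes only in rows, so rows that repeat a pose let the fingers close. It gives the time, the measured TCP pose, the force and the opening at its end, in the units of the state.
- readout.read_state(): the state, without advancing time (a new reading comes with each control period).
- cams.camera(name): name is "scene" or "top"; returns a dict with "img" (400x640x3 uint8, blue, green, red), "z_map" (400x640 float32, m along the optical axis (not along the pixel's ray), 0 where there is no reading), "fx", "fy", "cx", "cy" (pixels), "rvec" (rotation vector, rad) and "tvec" (3), from world to camera coordinates, as OpenCV has them. Camera axes: x right, y down, z forward; pixel columns grow to the right and rows downward; lengths in m; the calibration is good to about 2 mm. A picture is of the moment at which its call begins.
- close_job(): hands the job in, once; it reports no verdict.
Trained networks look in the newest picture that a camera, given by its name, has taken for a name from the list of things; names that differ only in an ending like _2 or _b are one class to them, and where a whole thing is asked for, a point or a joint stands for the part that bears it (a point fixed in the world has none). Each returns a list of dicts, best first, with "confidence" (0 to 1); they miss things now and then, are a little off and sometimes report something else, mostly with a low value. They report only what shows in the picture. A call takes as long as a camera call. They do not tell look-alikes from the thing itself.
- cams.boxes_of(camera, name): "point" ([x, y, z] in m, in world coordinates, good to about 4 mm: the middle of the surface that is visible of it).
- cams.cut_out(camera, name): "pixels" (400x640 bool, what is visible of it).
- cams.landmark_of(camera, name): "point" ([x, y, z] in m, in world coordinates, good to about 4 mm: a listed point, or the origin of a listed thing).
The state is a dict: "t": time; "joint_pos": joint angles; "qd": joint speeds; "joint_efforts": joint torques, N m; "eef_pos": TCP position; "orientation": TCP orientation; "force": force on the tool from outside, world axes, zero at the start; "wrist_torque": the same for the moment, N m; "grip_width": opening from 0.0 (shut) to 1.0 (fully open).
Only numpy, scipy, OpenCV 4.12 (cv2) and the standard library are available. Lean on these libraries where they do the work, as an engineer would, in place of code of your own. Each camera call takes 0.05 s, during which the arm holds its last target.

## Working session

There is one attempt and no reset: what is moved stays moved. The work goes in short steps, Python scripts to look and compute and a tool call to move; the robot and the scene stay as the last step left them, time stands still between calls to the robot, and variables do not carry over. Pictures are saved under pics/ and viewed, and the job is handed in when it is done.

Besides the shell and the picture viewer there is one more tool, called after "Request:" as name([rows], argument=value, ...), one row to a line, values as JSON. send_rows: Moves the arm, as the interface text tells. Its arguments: {"type":"object","properties":{"moves":{"type":"array"},"grip_force":{"type":"number"}},"required":["moves"]}

```bash
ls; mkdir -p pics; cat > h.py <<'E'
import numpy as np, cv2
from scipy.spatial.transform import Rotation as R
from station import readout, cams, close_job
def cam(n):
    c=cams.camera(n); c['R']=cv2.Rodrigues(np.array(c['rvec'],float))[0]; c['t']=np.array(c['tvec'],float).reshape(3); return c
def world(c):
    z=c['z_map'].astype(float); v,u=np.mgrid[0:z.shape[0],0:z.shape[1]]
    P=np.stack([(u-c['cx'])/c['fx']*z,(v-c['cy'])/c['fy']*z,z],-1)
    W=(P-c['t'])@c['R']; W[z<=0]=np.nan; return W
def proj(c,p):
    q=c['R']@np.array(p,float)+c['t']; return q[0]/q[2]*c['fx']+c['cx'],q[1]/q[2]*c['fy']+c['cy']
E
python3 - <<'E'
from h import *
s=readout.read_state()
for k,v in s.items(): print(k,np.round(v,4))
for n in ['scene','top']:
    c=cam(n); cv2.imwrite(f'pics/{n}0.png',c['img']); print(n,c['fx'],c['cx'],c['cy'],(-c['R'].T@c['t']).round(3))
    for o in ['cradle','board','large_sink','small_sink','bar','pliers','parts_bin','solder_reel']:
        for d in cams.landmark_of(n,o)[:4]: print(n,o,np.round(d['point'],3),round(d['confidence'],2),np.round(proj(c,d['point'])))
E
```

```text
pics
t 0.0
joint_pos [ 1.2365  0.3075  1.5077  0.      1.3284 -0.0735]
qd [ 0.0015 -0.0002 -0.0007  0.0004 -0.0009  0.0007]
joint_efforts [-4.00000e-04 -4.57540e+01 -2.51924e+01 -4.00000e-04  1.33000e-02
 -0.00000e+00]
eef_pos [0.1481 0.5549 0.2524]
orientation [-1.0161  1.3231  1.0143]
force [-0.3146  0.3101 -0.2265]
wrist_torque [ 0.0483  0.0128 -0.0252]
grip_width 1.0005
scene 495.4956478013581 313.8828515634529 194.17144849560594 [ 1.129 -0.877  1.119]
scene cradle [ 0.544 -0.198 -0.001] 0.92 [258. 242.]
scene cradle [0.555 0.005 0.001] 0.59 [300. 199.]
scene board [ 0.552  0.227 -0.001] 0.81 [334. 159.]
scene large_sink [ 0.392  0.347 -0.004] 0.51 [313. 124.]
scene large_sink [ 0.554  0.226 -0.001] 0.44 [335. 159.]
scene small_sink [ 0.559  0.005 -0.002] 0.68 [301. 200.]
scene small_sink [ 0.493 -0.    -0.001] 0.51 [282. 193.]
scene small_sink [ 0.596 -0.065  0.002] 0.48 [299. 219.]
scene small_sink [ 0.514  0.082 -0.002] 0.41 [302. 180.]
scene bar [ 0.408 -0.335 -0.002] 0.87 [190. 254.]
scene pliers [ 0.782 -0.026  0.004] 0.94 [360. 235.]
scene parts_bin [ 0.642 -0.434 -0.001] 0.68 [235. 321.]
scene solder_reel [ 0.627  0.42  -0.   ] 0.66 [380. 135.]
top 370.410325009662 323.00082099869775 210.07189835381746 [ 0.503 -0.018  1.03 ]
top cradle [ 0.544 -0.205 -0.004] 0.63 [389. 230.]
top large_sink [ 0.394  0.348 -0.002] 0.7 [188. 280.]
top large_sink [ 0.782 -0.026 -0.005] 0.53 [326. 145.]
top small_sink [ 0.596 -0.065 -0.001] 0.67 [339. 210.]
top small_sink [0.562 0.    0.002] 0.65 [315. 222.]
top small_sink [0.488 0.004 0.004] 0.6 [313. 248.]
top small_sink [0.52  0.088 0.004] 0.39 [283. 236.]
top bar [ 0.403 -0.332  0.003] 0.82 [435. 282.]
top pliers [ 0.782 -0.026 -0.   ] 0.8 [327. 145.]
top parts_bin [ 0.644 -0.435 -0.006] 0.65 [470. 196.]
top solder_reel [ 0.629  0.42  -0.002] 0.85 [166. 194.]
top solder_reel [ 0.401 -0.332  0.001] 0.36 [435. 283.]
top solder_reel [ 0.644 -0.434 -0.001] 0.19 [471. 196.]
```

```bash
python3 - <<'E'
import cv2
a=cv2.imread('pics/top0.png'); cv2.imwrite('pics/top0z.png',cv2.resize(a[100:320,120:520],None,fx=2,fy=2,interpolation=cv2.INTER_CUBIC))
E
```

```text
(no output)
```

View pics/scene0.png

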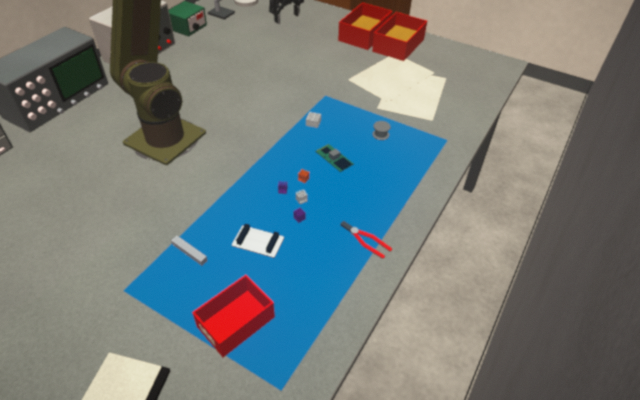

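View pics/top0z.png

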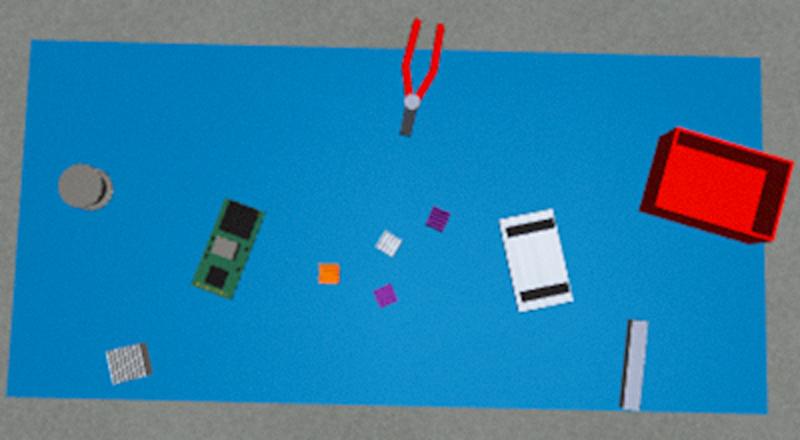

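The top view shows the cradle at about (388,230), the board at (233,223), the white small sink at (314,222), the large sink at (184,281) and the bar at (437,282). The purple and orange blocks are the look-alikes. Next I'll measure exact poses.

```bash
cat >> h.py <<'E'
def patch(c,ctr,rad,zlo,zhi,zt,extra=None):
    """pixels near ctr whose depth height in [zlo,zhi]; cast rays at plane zt; minAreaRect"""
    W=world(c); m=(np.hypot(W[...,0]-ctr[0],W[...,1]-ctr[1])<rad)&(W[...,2]>zlo)&(W[...,2]<zhi)
    if extra is not None: m&=extra
    m=cv2.morphologyEx(m.astype(np.uint8),cv2.MORPH_CLOSE,np.ones((3,3)))
    n,l,st,_=cv2.connectedComponentsWithStats(m)
    if n<2: return None
    k=1+np.argmax(st[1:,4]); m=(l==k)
    v,u=np.nonzero(m)
    # pixel corners
    uu=np.concatenate([u-.5,u+.5,u-.5,u+.5]);vv=np.concatenate([v-.5,v-.5,v+.5,v+.5])
    o=-c['R'].T@c['t']; d=np.stack([(uu-c['cx'])/c['fx'],(vv-c['cy'])/c['fy'],np.ones(len(uu))],-1)@c['R']
    p=o+d*((zt-o[2])/d[:,2])[:,None]
    uc=(u-c['cx'])/c['fx'];vc=(v-c['cy'])/c['fy'];dd=np.stack([uc,vc,np.ones(len(uc))],-1)@c['R'];pc=o+dd*((zt-o[2])/dd[:,2])[:,None]
    r=cv2.minAreaRect((p[:,:2]*1000).astype(np.float32))
    (cx,cy),(w,h),a=r
    if w<h: w,h=h,w; a+=90
    a=(a+90)%180-90
    return dict(c=(round(cx,1),round(cy,1)),mean=(pc[:,:2].mean(0)*1000).round(1),dim=(round(w,1),round(h,1)),ang=round(a,1),n=len(u),zmed=round(float(np.nanmedian(W[...,2][m]))*1000,1))
E
python3 - <<'E'
from h import *
for n in ['top','scene']:
    c=cam(n)
    W=world(c); print(n,'bench z',np.nanmedian(W[np.hypot(W[...,0]-.65,W[...,1]-.2)<.05][:,2]), np.nanstd(W[np.hypot(W[...,0]-.65,W[...,1]-.2)<.05][:,2]))
    for o,ctr,r,zl,zh,zt in [('cradle plate',(.545,-.203),.09,.003,.05,.006),('rests',(.545,-.203),.09,.02,.035,.026),('board',(.552,.227),.09,.002,.012,.004),('block',(.552,.227),.05,.017,.035,.026),
      ('large',(.393,.347),.045,.022,.04,.03),('small',(.56,.003),.03,.022,.04,.03),('bar',(.405,-.333),.09,.014,.03,.022),('purpA',(.596,-.065),.03,.022,.04,.03),('purpB',(.49,.002),.03,.022,.04,.03),('orange',(.515,.085),.03,.022,.04,.03)]:
        print(n,o,patch(c,ctr,r,zl,zh,zt))
E
```

```text
top bench z 0.0011277586295543682 0.002452566901156297
top cradle plate {'c': (550.4, -200.1), 'mean': array([ 544.5, -201.4]), 'dim': (170.2, 118.4), 'ang': 17.6, 'n': 1515, 'zmed': 6.3}
top rests {'c': (499.3, -210.9), 'mean': array([ 499.2, -210.8]), 'dim': (67.9, 17.2), 'ang': -76.7, 'n': 128, 'zmed': 26.3}
top board {'c': (552.0, 226.0), 'mean': array([550.5, 226.1]), 'dim': (178.0, 175.5), 'ang': -2.2, 'n': 2689, 'zmed': 2.4}
top block {'c': (549.3, 224.2), 'mean': array([549.4, 224.3]), 'dim': (35.1, 27.0), 'ang': 69.7, 'n': 104, 'zmed': 26.3}
top large {'c': (392.2, 346.6), 'mean': array([392.1, 346.6]), 'dim': (50.1, 46.3), 'ang': -74.7, 'n': 293, 'zmed': 27.9}
top small {'c': (560.2, 2.3), 'mean': array([560.1,   2. ]), 'dim': (29.7, 29.7), 'ang': 60.4, 'n': 91, 'zmed': 23.0}
top bar {'c': (404.5, -332.3), 'mean': array([ 403.7, -332.3]), 'dim': (122.2, 27.2), 'ang': -6.0, 'n': 403, 'zmed': 21.9}
top purpA {'c': (596.1, -63.5), 'mean': array([596., -64.]), 'dim': (30.5, 27.9), 'ang': -25.3, 'n': 89, 'zmed': 26.8}
top purpB {'c': (489.8, 4.6), 'mean': array([489.8,   4.6]), 
[... 792 characters left out ...]
([393.7, 343.8]), 'dim': (69.5, 52.9), 'ang': -72.9, 'n': 130, 'zmed': 29.4}
scene small {'c': (561.5, -0.8), 'mean': array([ 5.614e+02, -5.000e-01]), 'dim': (34.8, 34.5), 'ang': -23.2, 'n': 70, 'zmed': 27.6}
scene bar {'c': (406.1, -336.2), 'mean': array([ 407. , -335.7]), 'dim': (130.2, 30.3), 'ang': -6.3, 'n': 325, 'zmed': 22.7}
scene purpA {'c': (597.4, -67.5), 'mean': array([596.7, -66.6]), 'dim': (37.6, 35.1), 'ang': -21.1, 'n': 81, 'zmed': 29.1}
scene purpB {'c': (493.4, -0.5), 'mean': array([491.8,   1.9]), 'dim': (39.7, 28.0), 'ang': -56.3, 'n': 67, 'zmed': 24.9}
scene orange {'c': (519.9, 80.5), 'mean': array([519. ,  79.9]), 'dim': (37.6, 36.5), 'ang': 88.0, 'n': 67, 'zmed': 29.2}
```

```bash
cat >> h.py <<'E'
def cast(c,u,v,zt):
    o=-c['R'].T@c['t']; d=np.stack([(np.asarray(u)-c['cx'])/c['fx'],(np.asarray(v)-c['cy'])/c['fy'],np.ones(np.shape(u))],-1)@c['R']
    return o+d*((zt-o[2])/d[...,2])[...,None]
def cmask(c,ctr,rad,f,zt,k=4):
    """upscaled colour mask f(hsv,bgr) near ctr; returns centroid, pca angle, minAreaRect"""
    big=cv2.resize(c['img'],None,fx=k,fy=k,interpolation=cv2.INTER_CUBIC)
    hsv=cv2.cvtColor(big,cv2.COLOR_BGR2HSV)
    v,u=np.mgrid[0:big.shape[0],0:big.shape[1]]
    u=(u+.5)/k-.5; v=(v+.5)/k-.5
    P=cast(c,u,v,zt)
    m=f(hsv.astype(int),big.astype(int))&(np.hypot(P[...,0]-ctr[0],P[...,1]-ctr[1])<rad)
    n,l,st,_=cv2.connectedComponentsWithStats(m.astype(np.uint8))
    out=[]
    for i in np.argsort(-st[1:,4])[:2]+1:
        if st[i,4]<200: continue
        q=P[l==i][:,:2]*1000
        ev,evec=np.linalg.eigh(np.cov(q.T)); a=np.degrees(np.arctan2(evec[1,1],evec[0,1]))
        r=cv2.minAreaRect(q.astype(np.float32)); (cx,cy),(w,h),b=r
        if w<h: w,h=h,w;b+=90
        out.append(dict(mean=q.mean(0).round(1),pca=round((a+90)%180-90,1),c=(round(cx,1),round(cy,1)),dim=(round(w,1),round(h,1)),ang=round((b+90)%180-90,1)))
    return out
notblue=lambda h,b: ~((h[...,0]>95)&(h[...,0]<115)&(h[...,1]>130)&(h[...,2]>90))
dark=lambda h,b: b.max(-1)<75
E
python3 - <<'E'
from h import *
for n in ['top','scene']:
    c=cam(n)
    for o,ctr,r,f,zt in [('plate',(.545,-.203),.095,notblue,.006),('rests',(.545,-.203),.095,dark,.026),('board',(.552,.227),.09,notblue,.004),('chips',(.552,.227),.09,dark,.007),
      ('large',(.393,.347),.05,notblue,.03),('small',(.56,.002),.035,notblue,.03),('bar',(.405,-.333),.09,notblue,.022),('barbright',(.405,-.333),.09,lambda h,b:b.min(-1)>140,.022),('smallbright',(.56,.002),.035,lambda h,b:b.min(-1)>100,.03)]:
        for q in cmask(c,ctr,r,f,zt): print(n,o,q)
c=cam('top'); a=c['img']
for i,(u,v) in enumerate([(184,281),(314,222),(388,230),(235,225)]):
    cv2.imwrite(f'pics/z{i}.png',cv2.resize(a[v-35:v+35,u-35:u+35],None,fx=4,fy=4,interpolation=cv2.INTER_CUBIC))
cv2.imwrite('pics/zz.png',np.hstack([cv2.imread(f'pics/z{i}.png')[:, :200 if 0 else 280] for i in range(4)])[:, :1120][:, ::1][:,:1120] if 0 else np.vstack([np.hstack([cv2.imread('pics/z0.png'),cv2.imread('pics/z1.png')]),np.hstack([cv2.imread('pics/z2.png'),cv2.imread('pics/z3.png')])]))
E
```

```text
top plate {'mean': array([ 543.9, -199.7]), 'pca': np.float64(13.1), 'c': (544.3, -199.7), 'dim': (132.1, 78.6), 'ang': 13.1}
top rests {'mean': array([ 500.5, -208.1]), 'pca': np.float64(-77.0), 'c': (500.5, -208.4), 'dim': (63.8, 11.8), 'ang': -77.1}
top rests {'mean': array([ 587.3, -188. ]), 'pca': np.float64(-76.8), 'c': (587.4, -188.4), 'dim': (64.3, 11.5), 'ang': -76.7}
top board {'mean': array([549.9, 226.4]), 'pca': np.float64(-19.3), 'c': (550.2, 226.3), 'dim': (130.1, 61.0), 'ang': -19.2}
top chips {'mean': array([589.8, 212.3]), 'pca': np.float64(65.8), 'c': (589.8, 212.2), 'dim': (46.6, 44.3), 'ang': 70.6}
top chips {'mean': array([511. , 239.7]), 'pca': np.float64(72.1), 'c': (511.0, 239.6), 'dim': (28.3, 27.3), 'ang': 70.5}
top large {'mean': array([393.9, 345.3]), 'pca': np.float64(-76.2), 'c': (394.1, 345.3), 'dim': (55.1, 45.6), 'ang': -74.8}
top small {'mean': array([560.8,   3.6]), 'pca': np.float64(50.9), 'c': (560.9, 3.8), 'dim': (28.4, 27.5), 'ang': 59.7}
top bar {'mean': array([ 371.8, -331.5]), 'pca': np.float64(-0.4), 'c': (380.9, -350.1), 'dim': (149.8, 119
[... 980 characters left out ...]
6), 'c': (510.0, 240.8), 'dim': (26.4, 25.6), 'ang': 72.9}
scene large {'mean': array([389.5, 340.3]), 'pca': np.float64(-35.9), 'c': (384.0, 341.6), 'dim': (95.4, 79.4), 'ang': -70.6}
scene small {'mean': array([566.9,  -4.9]), 'pca': np.float64(-54.1), 'c': (565.9, -4.0), 'dim': (53.5, 35.0), 'ang': -57.1}
scene bar {'mean': array([ 375.4, -335.7]), 'pca': np.float64(-4.6), 'c': (382.4, -350.9), 'dim': (160.3, 125.4), 'ang': -31.9}
scene barbright {'mean': array([ 402.2, -332.7]), 'pca': np.float64(-6.6), 'c': (402.2, -333.3), 'dim': (124.0, 27.3), 'ang': -8.7}
scene smallbright {'mean': array([567.1,  -4.6]), 'pca': np.float64(-52.9), 'c': (567.0, -3.9), 'dim': (51.5, 33.3), 'ang': -49.6}
```

View pics/zz.png

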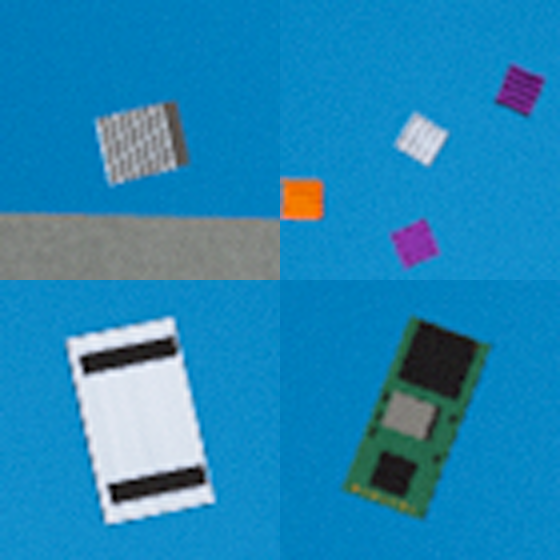

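```bash
cat >> h.py <<'E'
def st():
    s=readout.read_state(); return np.array(s['eef_pos']),R.from_rotvec(s['orientation']),s
def yaw(Rt):
    z=Rt.as_matrix()[:,2]; return np.degrees(np.arctan2(z[1],z[0]))
def target(xyz,jaw,pos=None,Rt=None,verbose=True):
    """TCP to xyz (m), tool straight down, jaw axis at world angle jaw deg (mod 180)"""
    p,r,s=st()
    if pos is not None: p=np.array(pos)
    if Rt is not None: r=Rt
    best=None
    for k in (0,180):
        a=np.radians(jaw+k); z=np.array([np.cos(a),np.sin(a),0]); x=np.array([0,0,-1.]); y=np.cross(z,x)
        T=R.from_matrix(np.stack([x,y,z],1)); w=(r.inv()*T).as_rotvec()
        if best is None or np.linalg.norm(w)<np.linalg.norm(best[0]): best=(w,T)
    sh=r.inv().apply(np.array(xyz)-p)
    print('shift',sh.round(4),'turn',best[0].round(4),'deg',round(np.degrees(np.linalg.norm(best[0])),1),'jawnow',round(yaw(r),1),'q6',s['joint_pos'][5].round(2))
    return sh,best
E
python3 - <<'E'
from h import *
p,r,s=st(); print(r.as_matrix().round(3),yaw(r))
target([.55,.2264,.15],70.7)
E
```

```text
[[ 0.    -0.966  0.258]
 [-0.     0.258  0.966]
 [-1.    -0.    -0.   ]] 75.057555529797
shift [ 0.1033 -0.473  -0.2144] turn [ 0.0761 -0.      0.    ] deg 4.4 jawnow 75.1 q6 -0.07
```

Request:
send_rows([
  {"tx": 0.103,"ty": -0.473,"tz": -0.214,"wx": 0.076,"grip": 0.6},
  {"tx": 0.103,"ty": -0.473,"tz": -0.214,"wx": 0.076,"grip": 0.6},
  {"tx": 0.103,"ty": -0.473,"tz": -0.214,"wx": 0.076,"grip": 0.6},
  {"tx": 0.103,"ty": -0.473,"tz": -0.214,"wx": 0.076,"grip": 0.6},
  {"tx": 0.103,"ty": -0.473,"tz": -0.214,"wx": 0.076,"grip": 0.6},
  {"tx": 0.103,"ty": -0.473,"tz": -0.214,"wx": 0.076,"grip": 0.6},
  {"tx": 0.103,"ty": -0.473,"tz": -0.214,"wx": 0.076,"grip": 0.6},
  {"tx": 0.103,"ty": -0.473,"tz": -0.214,"wx": 0.076,"grip": 0.6},
  {"tx": 0.103,"ty": -0.473,"tz": -0.214,"wx": 0.076,"grip": 0.6},
  {"tx": 0.103,"ty": -0.473,"tz": -0.214,"wx": 0.076,"grip": 0.6},
  {"tx": 0.103,"ty": -0.473,"tz": -0.214,"wx": 0.076,"grip": 0.6},
  {"tx": 0.103,"ty": -0.473,"tz": -0.214,"wx": 0.076,"grip": 0.6},
], grip_force=70)

```text
$.moves[0]: bad value
```

Request:
send_rows([
  {"tx": 0.103,"ty": -0.473,"tz": -0.214,"wx": 0.076,"wy": 0.0,"wz": 0.0,"grip": 0.6},
  {"tx": 0.103,"ty": -0.473,"tz": -0.214,"wx": 0.076,"wy": 0.0,"wz": 0.0,"grip": 0.6},
  {"tx": 0.103,"ty": -0.473,"tz": -0.214,"wx": 0.076,"wy": 0.0,"wz": 0.0,"grip": 0.6},
  {"tx": 0.103,"ty": -0.473,"tz": -0.214,"wx": 0.076,"wy": 0.0,"wz": 0.0,"grip": 0.6},
  {"tx": 0.103,"ty": -0.473,"tz": -0.214,"wx": 0.076,"wy": 0.0,"wz": 0.0,"grip": 0.6},
  {"tx": 0.103,"ty": -0.473,"tz": -0.214,"wx": 0.076,"wy": 0.0,"wz": 0.0,"grip": 0.6},
  {"tx": 0.103,"ty": -0.473,"tz": -0.214,"wx": 0.076,"wy": 0.0,"wz": 0.0,"grip": 0.6},
  {"tx": 0.103,"ty": -0.473,"tz": -0.214,"wx": 0.076,"wy": 0.0,"wz": 0.0,"grip": 0.6},
  {"tx": 0.103,"ty": -0.473,"tz": -0.214,"wx": 0.076,"wy": 0.0,"wz": 0.0,"grip": 0.6},
  {"tx": 0.103,"ty": -0.473,"tz": -0.214,"wx": 0.076,"wy": 0.0,"wz": 0.0,"grip": 0.6},
  {"tx": 0.103,"ty": -0.473,"tz": -0.214,"wx": 0.076,"wy": 0.0,"wz": 0.0,"grip": 0.6},
  {"tx": 0.103,"ty": -0.473,"tz": -0.214,"wx": 0.076,"wy": 0.0,"wz": 0.0,"grip": 0.6},
], grip_force=70)

```text
t: 2.65
eef_pos: [0.5491, 0.2278, 0.1507]
orientation: [-0.959, 1.349, 0.959]
force: [0.1, -0.1, -0.3]
grip_width: 0.602
```

```bash
python3 - <<'E'
from h import *
c=cam('scene'); W=world(c); u,v=map(int,proj(c,[.55,.2264,.15])); print(u,v)
cv2.imwrite('pics/s1.png',cv2.resize(c['img'][max(v-60,0):v+60,u-80:u+80],None,fx=5,fy=5,interpolation=cv2.INTER_CUBIC))
m=(np.hypot(W[...,0]-.55,W[...,1]-.2264)<.06)&(W[...,2]>.06)
q=W[m]; print(np.percentile(q[:,2],[0,1,2,5,10,20])); 
target([.5500,.2264,.033],70.7)
E
```

```text
335 122
[0.13286434 0.14477145 0.15265938 0.17890399 0.2016178  0.23980586]
shift [ 0.1177 -0.0013 -0.0011] turn [ 0.0017  0.0003 -0.    ] deg 0.1 jawnow 70.8 q6 -0.91
```

View pics/s1.png

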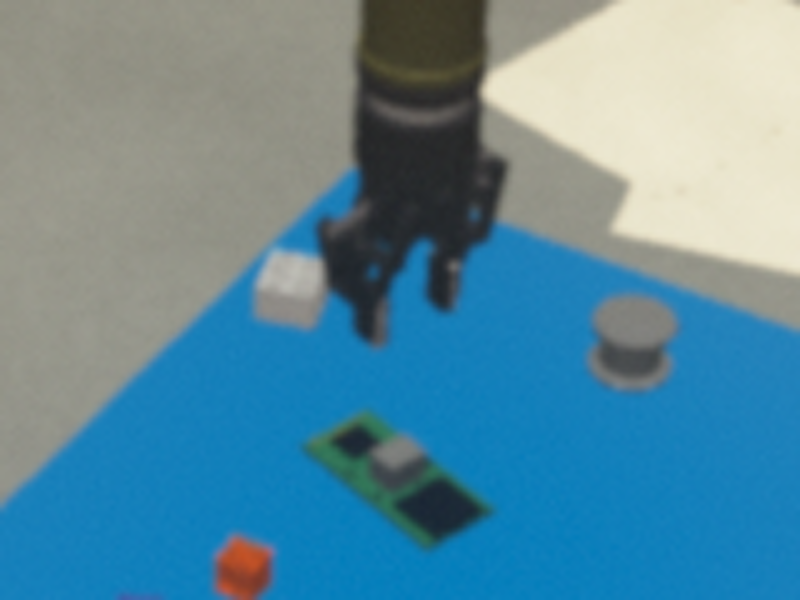

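Request:
send_rows([
  {"tx": 0.04,"ty": -0.001,"tz": -0.001,"wx": 0.002,"wy": 0.0,"wz": 0.0,"grip": 0.6},
  {"tx": 0.08,"ty": -0.001,"tz": -0.001,"wx": 0.002,"wy": 0.0,"wz": 0.0,"grip": 0.6},
  {"tx": 0.1,"ty": -0.001,"tz": -0.001,"wx": 0.002,"wy": 0.0,"wz": 0.0,"grip": 0.6},
  {"tx": 0.115,"ty": -0.001,"tz": -0.001,"wx": 0.002,"wy": 0.0,"wz": 0.0,"grip": 0.6},
  {"tx": 0.12,"ty": -0.001,"tz": -0.001,"wx": 0.002,"wy": 0.0,"wz": 0.0,"grip": 0.6},
  {"tx": 0.12,"ty": -0.001,"tz": -0.001,"wx": 0.002,"wy": 0.0,"wz": 0.0,"grip": 0.6},
])

```text
t: 3.45
eef_pos: [0.5509, 0.2259, 0.0307]
orientation: [-0.956, 1.35, 0.956]
force: [-0.3, -0.4, -0.9]
grip_width: 0.601
```

Request:
send_rows([
  {"tx": 0.0,"ty": 0.0,"tz": 0.0,"wx": 0.0,"wy": 0.0,"wz": 0.0,"grip": 0.3},
  {"tx": 0.0,"ty": 0.0,"tz": 0.0,"wx": 0.0,"wy": 0.0,"wz": 0.0,"grip": 0.2},
  {"tx": 0.0,"ty": 0.0,"tz": 0.0,"wx": 0.0,"wy": 0.0,"wz": 0.0,"grip": 0.1},
  {"tx": 0.0,"ty": 0.0,"tz": 0.0,"wx": 0.0,"wy": 0.0,"wz": 0.0,"grip": 0.0},
  {"tx": 0.0,"ty": 0.0,"tz": 0.0,"wx": 0.0,"wy": 0.0,"wz": 0.0,"grip": 0.0},
  {"tx": 0.0,"ty": 0.0,"tz": 0.0,"wx": 0.0,"wy": 0.0,"wz": 0.0,"grip": 0.0},
], grip_force=70)

```text
t: 4.2
eef_pos: [0.5517, 0.2259, 0.0316]
orientation: [-0.956, 1.348, 0.955]
force: [-0.3, 0.2, 6.2]
grip_width: 0.33
```

Request:
send_rows([
  {"tx": -0.01,"ty": 0.0,"tz": 0.0,"wx": 0.0,"wy": 0.0,"wz": 0.0,"grip": 0.0},
  {"tx": -0.03,"ty": 0.0,"tz": 0.0,"wx": 0.0,"wy": 0.0,"wz": 0.0,"grip": 0.0},
  {"tx": -0.06,"ty": 0.0,"tz": 0.0,"wx": 0.0,"wy": 0.0,"wz": 0.0,"grip": 0.0},
  {"tx": -0.09,"ty": 0.0,"tz": 0.0,"wx": 0.0,"wy": 0.0,"wz": 0.0,"grip": 0.0},
  {"tx": -0.11,"ty": 0.0,"tz": 0.0,"wx": 0.0,"wy": 0.0,"wz": 0.0,"grip": 0.0},
  {"tx": -0.11,"ty": 0.0,"tz": 0.0,"wx": 0.0,"wy": 0.0,"wz": 0.0,"grip": 0.0},
])

```text
t: 4.95
eef_pos: [0.5518, 0.2259, 0.1423]
orientation: [-0.957, 1.347, 0.954]
force: [-0.5, 0.4, -1.9]
grip_width: 0.33
```

```bash
python3 - <<'E'
from h import *
c=cam('scene'); u,v=map(int,proj(c,[.55,.2264,.12])); 
cv2.imwrite('pics/s2.png',cv2.resize(c['img'][max(v-60,0):v+60,u-80:u+80],None,fx=5,fy=5,interpolation=cv2.INTER_CUBIC))
p,r,s=st(); print(s['force'],s['grip_width'],p)
target([.544,-.200,.14],103.1)
E
```

```text
[ 0.1795627  -0.07177669 -0.95091097] 0.3306989648503529 [0.55085672 0.22554836 0.14089432]
shift [ 0.0007 -0.135  -0.4036] turn [-5.675e-01  4.000e-04  1.300e-03] deg 32.5 jawnow 70.6 q6 -0.91
```

View pics/s2.png

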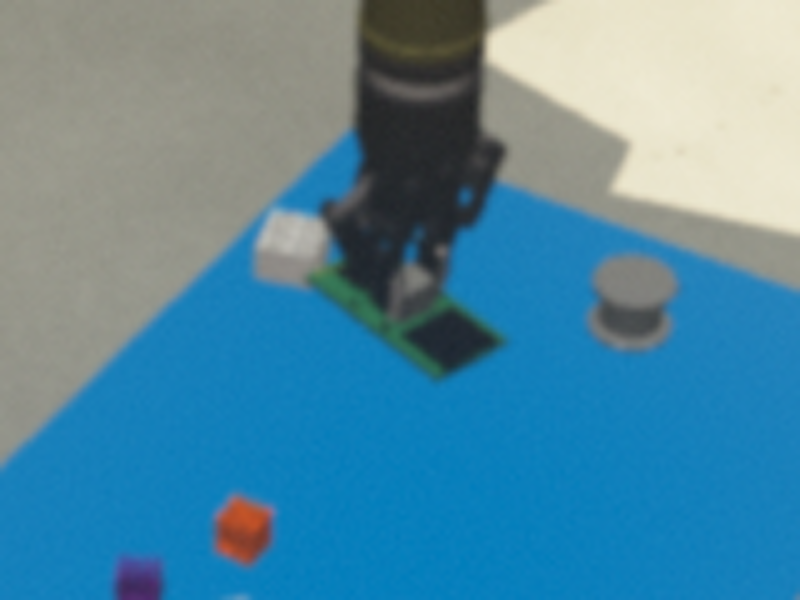

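```bash
cat >> h.py <<'E'
import json
def setcmd(p,r): json.dump([list(map(float,p)),list(map(float,r.as_rotvec()))],open('cmd.json','w'))
def getcmd():
    a,b=json.load(open('cmd.json')); return np.array(a),R.from_rotvec(b)
def moved(tx,ty,tz,wx=0,wy=0,wz=0):
    p,r=getcmd(); p=p+r.apply([tx,ty,tz]); r=r*R.from_rotvec([wx,wy,wz]); setcmd(p,r); q,rr,s=st()
    print('cmd',p.round(4),round(yaw(r),2),'meas',q.round(4),round(yaw(rr),2))
def goto(xyz,jaw):
    p,r=getcmd(); return target(xyz,jaw,p,r)
E
python3 - <<'E'
from h import *
a=np.radians(75.06); z=np.array([np.cos(a),np.sin(a),0]); x=np.array([0,0,-1.]); 
setcmd([.148,.556,.253],R.from_matrix(np.stack([x,np.cross(z,x),z],1)))
moved(.103,-.473,-.214,.076); moved(.12,-.001,-.001,.002); moved(-.11,0,0)
goto([.5444,-.1999,.14],103.1)
E
```

```text
cmd [0.5498 0.2273 0.15  ] 70.71 meas [0.5509 0.2255 0.1409] 70.58
cmd [0.5505 0.226  0.03  ] 70.59 meas [0.5509 0.2255 0.1409] 70.58
cmd [0.5505 0.226  0.14  ] 70.59 meas [0.5509 0.2255 0.1409] 70.58
shift [-0.     -0.1358 -0.4037] turn [-0.5674  0.      0.    ] deg 32.5 jawnow 70.6 q6 -0.91
```

Request:
send_rows([
  {"tx": 0.0,"ty": -0.007,"tz": -0.02,"wx": -0.03,"wy": 0.0,"wz": 0.0,"grip": 0.0},
  {"tx": 0.0,"ty": -0.02,"tz": -0.06,"wx": -0.085,"wy": 0.0,"wz": 0.0,"grip": 0.0},
  {"tx": 0.0,"ty": -0.034,"tz": -0.101,"wx": -0.142,"wy": 0.0,"wz": 0.0,"grip": 0.0},
  {"tx": 0.0,"ty": -0.049,"tz": -0.145,"wx": -0.204,"wy": 0.0,"wz": 0.0,"grip": 0.0},
  {"tx": 0.0,"ty": -0.064,"tz": -0.19,"wx": -0.267,"wy": 0.0,"wz": 0.0,"grip": 0.0},
  {"tx": 0.0,"ty": -0.079,"tz": -0.235,"wx": -0.33,"wy": 0.0,"wz": 0.0,"grip": 0.0},
  {"tx": 0.0,"ty": -0.094,"tz": -0.28,"wx": -0.393,"wy": 0.0,"wz": 0.0,"grip": 0.0},
  {"tx": 0.0,"ty": -0.109,"tz": -0.325,"wx": -0.456,"wy": 0.0,"wz": 0.0,"grip": 0.0},
  {"tx": 0.0,"ty": -0.123,"tz": -0.365,"wx": -0.513,"wy": 0.0,"wz": 0.0,"grip": 0.0},
  {"tx": 0.0,"ty": -0.132,"tz": -0.392,"wx": -0.551,"wy": 0.0,"wz": 0.0,"grip": 0.0},
  {"tx": 0.0,"ty": -0.136,"tz": -0.404,"wx": -0.567,"wy": 0.0,"wz": 0.0,"grip": 0.0},
  {"tx": 0.0,"ty": -0.136,"tz": -0.404,"wx": -0.567,"wy": 0.0,"wz": 0.0,"grip": 0.0},
])

```text
t: 6.5
eef_pos: [0.5441, -0.2007, 0.1394]
orientation: [-1.372, 1.094, 1.376]
force: [-1.2, 0.7, -1.4]
grip_width: 0.332
```

```bash
python3 - <<'E'
from h import *
moved(0,-.136,-.404,-.567)
for n in ['scene','top']:
    c=cam(n); u,v=map(int,proj(c,[.544,-.2,.10])); 
    cv2.imwrite(f'pics/{n}3.png',cv2.resize(c['img'][max(v-60,0):v+60,u-80:u+80],None,fx=4,fy=4,interpolation=cv2.INTER_CUBIC))
    W=world(c); g=c['img'].astype(int)
    green=(g[...,1]>g[...,2]+25)&(g[...,1]>g[...,0]+5)&(np.hypot(W[...,0]-.544,W[...,1]+.2)<.1)
    q=W[green]; print(n,len(q),np.percentile(q[:,2],[10,50,90]))
    A=np.c_[q[:,:2]-[.544,-.2],np.ones(len(q))]; print(np.linalg.lstsq(A,q[:,2],rcond=None)[0])
    gm=lambda h,b:(b[...,1]>b[...,2]+25)&(b[...,1]>b[...,0]+5)
    print(cmask(c,(.544,-.2),.12,gm,.115))
E
```

```text
cmd [ 0.5445 -0.2002  0.14  ] 103.08 meas [ 0.5441 -0.2007  0.1394] 102.98
scene 307 [0.110174   0.11296976 0.11768329]
[ 0.06010156 -0.22018853  0.11167076]
[{'mean': array([ 539.4, -215.6]), 'pca': np.float64(16.5), 'c': (543.3, -204.8), 'dim': (126.4, 59.4), 'ang': 15.3}]
top 181 [0.11012894 0.1123209  0.11499065]
[-0.0422356   0.25190945  0.10779444]
[{'mean': array([ 571.2, -167.9]), 'pca': np.float64(19.4), 'c': (572.9, -167.2), 'dim': (53.8, 18.7), 'ang': 26.1}, {'mean': array([ 515.1, -182.7]), 'pca': np.float64(-5.0), 'c': (512.5, -179.8), 'dim': (36.9, 18.4), 'ang': -18.0}]
```

View pics/scene3.png

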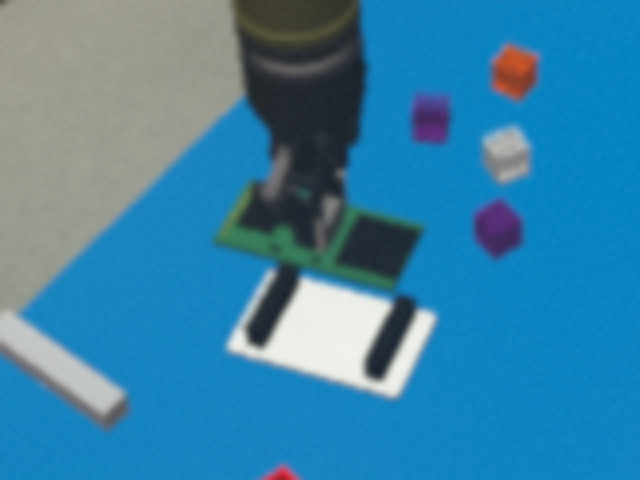

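View pics/top3.png

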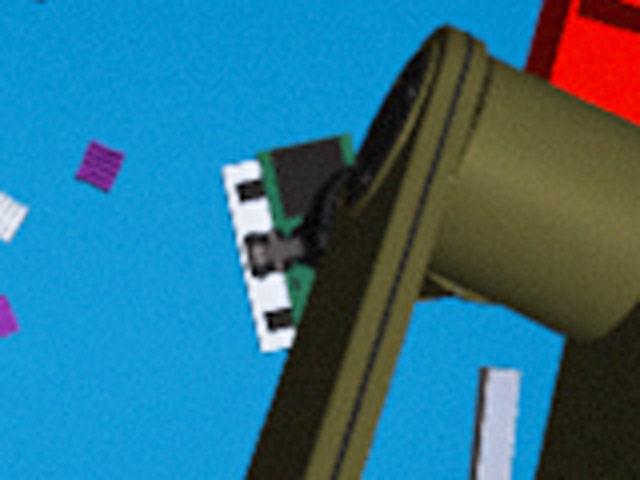

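Request:
send_rows([
  {"tx": 0.025,"ty": 0.0,"tz": 0.0,"wx": 0.0,"wy": 0.0,"wz": 0.0,"grip": 0.0},
  {"tx": 0.05,"ty": 0.0,"tz": 0.0,"wx": 0.0,"wy": 0.0,"wz": 0.0,"grip": 0.0},
  {"tx": 0.068,"ty": 0.0,"tz": 0.0,"wx": 0.0,"wy": 0.0,"wz": 0.0,"grip": 0.0},
  {"tx": 0.077,"ty": 0.0,"tz": 0.0,"wx": 0.0,"wy": 0.0,"wz": 0.0,"grip": 0.0},
  {"tx": 0.081,"ty": 0.0,"tz": 0.0,"wx": 0.0,"wy": 0.0,"wz": 0.0,"grip": 0.0},
  {"tx": 0.083,"ty": 0.0,"tz": 0.0,"wx": 0.0,"wy": 0.0,"wz": 0.0,"grip": 0.0},
  {"tx": 0.083,"ty": 0.0,"tz": 0.0,"wx": 0.0,"wy": 0.0,"wz": 0.0,"grip": 0.0},
])

```text
t: 7.48
eef_pos: [0.5452, -0.2008, 0.0579]
orientation: [-1.376, 1.092, 1.374]
force: [-0.6, 0.2, -1.6]
grip_width: 0.333
```

Not in contact yet, so I'll ease down another millimetre or two.

Request:
send_rows([
  {"tx": 0.001,"ty": 0.0,"tz": 0.0,"wx": 0.0,"wy": 0.0,"wz": 0.0,"grip": 0.0},
  {"tx": 0.0015,"ty": 0.0,"tz": 0.0,"wx": 0.0,"wy": 0.0,"wz": 0.0,"grip": 0.0},
  {"tx": 0.0015,"ty": 0.0,"tz": 0.0,"wx": 0.0,"wy": 0.0,"wz": 0.0,"grip": 0.0},
])

```text
t: 7.85
eef_pos: [0.5452, -0.2009, 0.0576]
orientation: [-1.377, 1.092, 1.373]
force: [-1.5, 0.9, 8.4]
grip_width: 0.335
```

Request:
send_rows([
  {"tx": 0.0015,"ty": 0.0,"tz": 0.0,"wx": 0.0,"wy": 0.0,"wz": 0.0,"grip": 0.4},
  {"tx": 0.001,"ty": 0.0,"tz": 0.0,"wx": 0.0,"wy": 0.0,"wz": 0.0,"grip": 0.5},
  {"tx": 0.0,"ty": 0.0,"tz": 0.0,"wx": 0.0,"wy": 0.0,"wz": 0.0,"grip": 0.55},
  {"tx": -0.005,"ty": 0.0,"tz": 0.0,"wx": 0.0,"wy": 0.0,"wz": 0.0,"grip": 0.6},
  {"tx": -0.03,"ty": 0.0,"tz": 0.0,"wx": 0.0,"wy": 0.0,"wz": 0.0,"grip": 0.6},
  {"tx": -0.07,"ty": 0.0,"tz": 0.0,"wx": 0.0,"wy": 0.0,"wz": 0.0,"grip": 0.6},
  {"tx": -0.1,"ty": 0.0,"tz": 0.0,"wx": 0.0,"wy": 0.0,"wz": 0.0,"grip": 0.6},
  {"tx": -0.1,"ty": 0.0,"tz": 0.0,"wx": 0.0,"wy": 0.0,"wz": 0.0,"grip": 0.6},
])

```text
t: 8.85
eef_pos: [0.5467, -0.2015, 0.1588]
orientation: [-1.38, 1.091, 1.37]
force: [0.7, 0.1, 0.2]
grip_width: 0.601
```

```bash
python3 - <<'E'
from h import *
moved(.083,0,0); moved(.0015,0,0);moved(-.1,0,0)
# large sink refine
c=cam('top')
for th in (60,75,90): print(th,cmask(c,(.393,.347),.05,lambda h,b:(notblue(h,b))&(b.min(-1)>th),.03)[:1])
cv2.imwrite('pics/L.png',cv2.resize(c['img'][261:301,164:204],None,fx=10,fy=10,interpolation=cv2.INTER_NEAREST))
goto([.3927,.349,.155],105.3)
E
```

```text
cmd [ 0.5445 -0.2002  0.057 ] 103.08 meas [ 0.5467 -0.2015  0.1588] 103.08
cmd [ 0.5445 -0.2002  0.0555] 103.08 meas [ 0.5467 -0.2015  0.1588] 103.08
cmd [ 0.5445 -0.2002  0.1555] 103.08 meas [ 0.5467 -0.2015  0.1588] 103.08
60 [{'mean': array([393.9, 345.4]), 'pca': np.float64(-75.7), 'c': (394.1, 345.4), 'dim': (55.5, 45.6), 'ang': -74.8}]
75 [{'mean': array([393.8, 345.8]), 'pca': np.float64(-75.8), 'c': (394.1, 345.4), 'dim': (55.3, 45.6), 'ang': -74.8}]
90 [{'mean': array([393.1, 348.4]), 'pca': np.float64(-77.3), 'c': (393.1, 348.2), 'dim': (49.6, 45.7), 'ang': -75.8}]
shift [5.000e-04 2.360e-02 5.693e-01] turn [-0.0388  0.      0.    ] deg 2.2 jawnow 103.1 q6 -2.22
```

View pics/L.png

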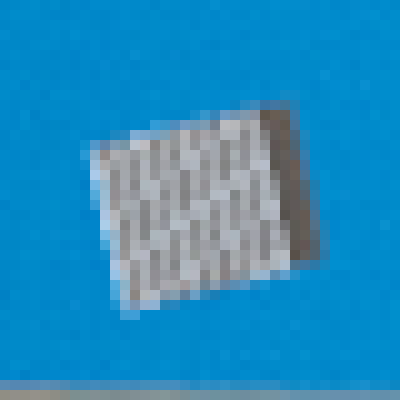

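```bash
python3 - <<'E'
from h import *
p,r,s=st(); print(p.round(4),yaw(r).round(2),s['t'],np.round(s['joint_pos'],3),np.round(s['qd'],3))
c=cam('scene');u,v=map(int,proj(c,[.544,-.2,.03])); 
cv2.imwrite('pics/s4.png',cv2.resize(c['img'][v-50:v+50,u-70:u+70],None,fx=5,fy=5,interpolation=cv2.INTER_CUBIC))
p,r,s=st(); print(p.round(4),s['t'])
E
```

```text
[ 0.5455 -0.201   0.1571] 103.08 8.9 [-0.426  0.401  1.624  0.     1.113 -2.225] [ 0.     0.027  0.04  -0.    -0.005  0.001]
[ 0.5445 -0.2006  0.1559] 8.95
```

View pics/s4.png

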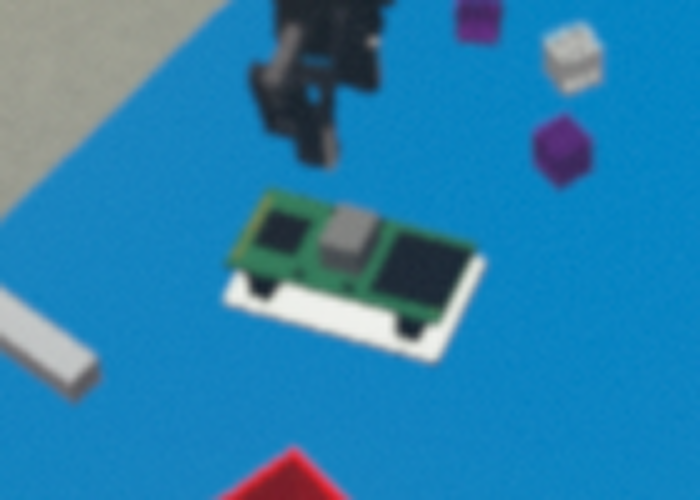

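```bash
python3 - <<'E'
from h import *
goto([.3927,.350,.125],105.2)
E
```

```text
shift [0.0305 0.0233 0.5703] turn [-0.037  0.     0.   ] deg 2.1 jawnow 103.1 q6 -2.22
```

Request:
send_rows([
  {"tx": 0.0,"ty": 0.002,"tz": 0.04,"wx": -0.003,"wy": 0.0,"wz": 0.0,"grip": 0.8},
  {"tx": 0.0,"ty": 0.004,"tz": 0.1,"wx": -0.006,"wy": 0.0,"wz": 0.0,"grip": 0.8},
  {"tx": 0.0,"ty": 0.0065,"tz": 0.16,"wx": -0.01,"wy": 0.0,"wz": 0.0,"grip": 0.8},
  {"tx": 0.0,"ty": 0.009,"tz": 0.22,"wx": -0.014,"wy": 0.0,"wz": 0.0,"grip": 0.8},
  {"tx": 0.005,"ty": 0.0115,"tz": 0.28,"wx": -0.018,"wy": 0.0,"wz": 0.0,"grip": 0.8},
  {"tx": 0.01,"ty": 0.014,"tz": 0.34,"wx": -0.022,"wy": 0.0,"wz": 0.0,"grip": 0.8},
  {"tx": 0.015,"ty": 0.0165,"tz": 0.4,"wx": -0.026,"wy": 0.0,"wz": 0.0,"grip": 0.8},
  {"tx": 0.02,"ty": 0.019,"tz": 0.46,"wx": -0.03,"wy": 0.0,"wz": 0.0,"grip": 0.8},
  {"tx": 0.025,"ty": 0.021,"tz": 0.52,"wx": -0.034,"wy": 0.0,"wz": 0.0,"grip": 0.8},
  {"tx": 0.03,"ty": 0.023,"tz": 0.56,"wx": -0.037,"wy": 0.0,"wz": 0.0,"grip": 0.8},
  {"tx": 0.03,"ty": 0.023,"tz": 0.57,"wx": -0.037,"wy": 0.0,"wz": 0.0,"grip": 0.8},
  {"tx": 0.03,"ty": 0.023,"tz": 0.57,"wx": -0.037,"wy": 0.0,"wz": 0.0,"grip": 0.8},
])

```text
t: 10.45
eef_pos: [0.3927, 0.3489, 0.1248]
orientation: [-1.403, 1.074, 1.404]
force: [1.0, 0.0, 0.7]
grip_width: 0.799
```

```bash
python3 - <<'E'
from h import *
moved(.03,.023,.57,-.037)
goto([.3927,.350,.024],105.2)
c=cam('top')
for q in cmask(c,(.545,-.2),.1,lambda h,b:(b[...,1]>b[...,2]+25)&(b[...,1]>b[...,0]+5),.03): print('green',q)
for q in cmask(c,(.545,-.2),.06,dark,.033): print('chips',q)
print(patch(c,(.545,-.2),.05,.044,.062,.052))
cv2.imwrite('pics/t5.png',cv2.resize(c['img'][180:320,320:460],None,fx=4,fy=4,interpolation=cv2.INTER_CUBIC))
c=cam('scene');u,v=map(int,proj(c,[.393,.349,.03])); 
cv2.imwrite('pics/s5.png',cv2.resize(c['img'][max(v-70,0):v+50,u-70:u+70],None,fx=4,fy=4,interpolation=cv2.INTER_CUBIC))
for q in cmask(c,(.545,-.2),.06,dark,.033): print('chips scene',q)
E
```

```text
cmd [0.3931 0.3498 0.1255] 105.2 meas [0.3927 0.3489 0.1248] 105.28
shift [0.1015 0.0003 0.0003] turn [-0. -0. -0.] deg 0.0 jawnow 105.2 q6 -1.19
green {'mean': array([ 532.1, -202.5]), 'pca': np.float64(14.6), 'c': (544.2, -200.4), 'dim': (127.6, 60.7), 'ang': 12.9}
chips {'mean': array([ 583.1, -191.8]), 'pca': np.float64(-78.1), 'c': (583.6, -191.8), 'dim': (45.0, 41.0), 'ang': -77.1}
chips {'mean': array([ 503.4, -210.1]), 'pca': np.float64(88.3), 'c': (503.5, -210.2), 'dim': (26.9, 26.2), 'ang': -76.3}
{'c': (543.3, -201.6), 'mean': array([ 543.5, -201.7]), 'dim': (34.5, 26.8), 'ang': -77.4, 'n': 108, 'zmed': 52.3}
chips scene {'mean': array([ 583., -192.]), 'pca': np.float64(-78.1), 'c': (583.2, -191.7), 'dim': (44.9, 41.3), 'ang': -77.1}
chips scene {'mean': array([ 502.7, -210.5]), 'pca': np.float64(-55.3), 'c': (502.7, -210.5), 'dim': (26.8, 25.4), 'ang': -77.0}
```

View pics/t5.png

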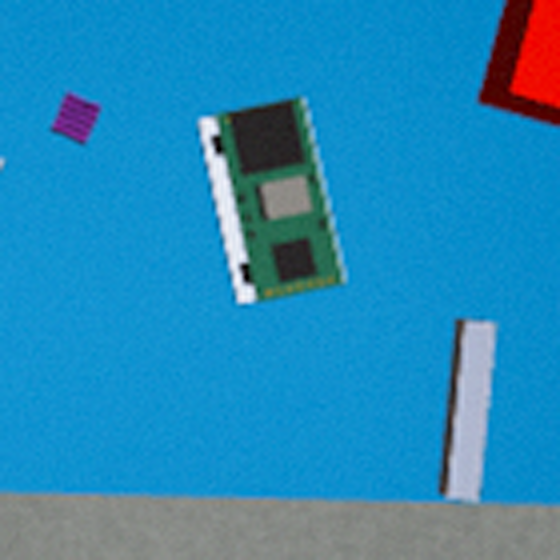

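View pics/s5.png

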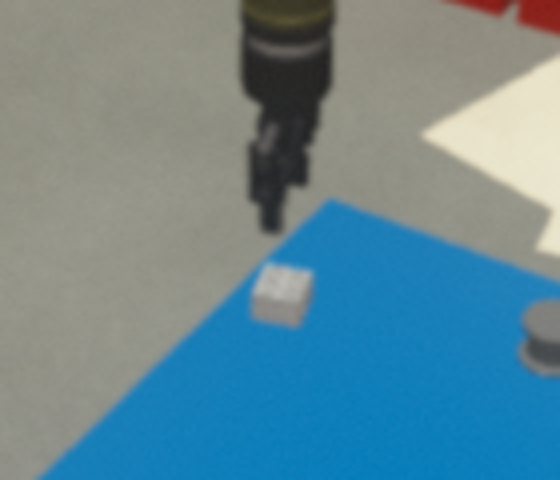

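Request:
send_rows([
  {"tx": 0.04,"ty": 0.0,"tz": 0.0,"wx": 0.0,"wy": 0.0,"wz": 0.0,"grip": 0.8},
  {"tx": 0.075,"ty": 0.0,"tz": 0.0,"wx": 0.0,"wy": 0.0,"wz": 0.0,"grip": 0.8},
  {"tx": 0.093,"ty": 0.0,"tz": 0.0,"wx": 0.0,"wy": 0.0,"wz": 0.0,"grip": 0.8},
  {"tx": 0.1,"ty": 0.0,"tz": 0.0,"wx": 0.0,"wy": 0.0,"wz": 0.0,"grip": 0.8},
  {"tx": 0.1,"ty": 0.0,"tz": 0.0,"wx": 0.0,"wy": 0.0,"wz": 0.0,"grip": 0.7},
  {"tx": 0.1,"ty": 0.0,"tz": 0.0,"wx": 0.0,"wy": 0.0,"wz": 0.0,"grip": 0.6},
  {"tx": 0.1,"ty": 0.0,"tz": 0.0,"wx": 0.0,"wy": 0.0,"wz": 0.0,"grip": 0.5},
  {"tx": 0.1,"ty": 0.0,"tz": 0.0,"wx": 0.0,"wy": 0.0,"wz": 0.0,"grip": 0.4},
  {"tx": 0.1,"ty": 0.0,"tz": 0.0,"wx": 0.0,"wy": 0.0,"wz": 0.0,"grip": 0.3},
  {"tx": 0.1,"ty": 0.0,"tz": 0.0,"wx": 0.0,"wy": 0.0,"wz": 0.0,"grip": 0.2},
  {"tx": 0.1,"ty": 0.0,"tz": 0.0,"wx": 0.0,"wy": 0.0,"wz": 0.0,"grip": 0.2},
], grip_force=50)

```text
t: 11.92
eef_pos: [0.3941, 0.3497, 0.027]
orientation: [-1.403, 1.07, 1.401]
force: [0.3, -1.8, 5.3]
grip_width: 0.502
```

Request:
send_rows([
  {"tx": -0.01,"ty": 0.0,"tz": 0.0,"wx": 0.0,"wy": 0.0,"wz": 0.0,"grip": 0.2},
  {"tx": -0.03,"ty": 0.0,"tz": 0.0,"wx": 0.0,"wy": 0.0,"wz": 0.0,"grip": 0.2},
  {"tx": -0.06,"ty": 0.0,"tz": 0.0,"wx": 0.0,"wy": 0.0,"wz": 0.0,"grip": 0.2},
  {"tx": -0.09,"ty": 0.0,"tz": 0.0,"wx": 0.0,"wy": 0.0,"wz": 0.0,"grip": 0.2},
  {"tx": -0.11,"ty": 0.0,"tz": 0.0,"wx": 0.0,"wy": 0.0,"wz": 0.0,"grip": 0.2},
  {"tx": -0.11,"ty": 0.0,"tz": 0.0,"wx": 0.0,"wy": 0.0,"wz": 0.0,"grip": 0.2},
])

```text
t: 12.68
eef_pos: [0.3942, 0.3502, 0.1378]
orientation: [-1.402, 1.067, 1.4]
force: [-0.1, 0.1, -0.7]
grip_width: 0.508
```

```bash
python3 - <<'E'
from h import *
moved(.1,0,0); moved(-.11,0,0)
goto([.5855,-.1908,.1355],103.0)
c=cam('scene');u,v=map(int,proj(c,[.393,.349,.13])); W=world(c)
cv2.imwrite('pics/s6.png',cv2.resize(c['img'][max(v-60,0):v+60,u-70:u+70],None,fx=4,fy=4,interpolation=cv2.INTER_CUBIC))
m=(np.hypot(W[...,0]-.393,W[...,1]-.349)<.05)&(W[...,2]>.04)&(c['img'].min(-1)>100)
print(np.percentile(W[m][:,2],[1,5,50,95,99]),st()[2]['grip_width'])
E
```

```text
cmd [0.3931 0.3498 0.0255] 105.2 meas [0.3942 0.3502 0.1378] 105.21
cmd [0.3931 0.3498 0.1355] 105.2 meas [0.3942 0.3502 0.1378] 105.21
shift [ 0.     -0.044  -0.5721] turn [ 0.0384 -0.     -0.    ] deg 2.2 jawnow 105.2 q6 -1.19
[0.11188253 0.1140379  0.1345203  0.14510027 0.22087274] 0.5067344670782297
```

View pics/s6.png

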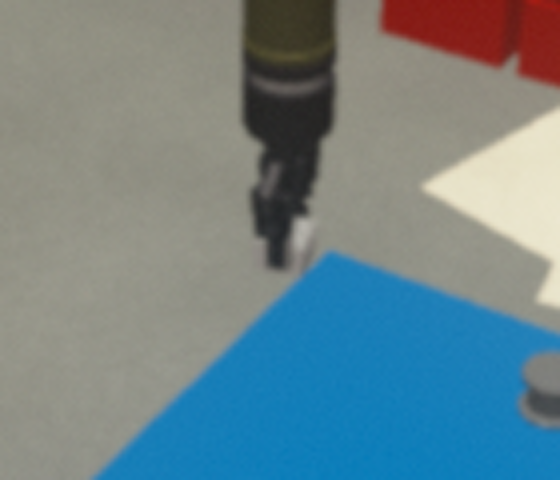

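Request:
send_rows([
  {"tx": 0.0,"ty": -0.002,"tz": -0.025,"wx": 0.002,"wy": 0.0,"wz": 0.0,"grip": 0.2},
  {"tx": 0.0,"ty": -0.006,"tz": -0.08,"wx": 0.006,"wy": 0.0,"wz": 0.0,"grip": 0.2},
  {"tx": 0.0,"ty": -0.011,"tz": -0.14,"wx": 0.01,"wy": 0.0,"wz": 0.0,"grip": 0.2},
  {"tx": 0.0,"ty": -0.015,"tz": -0.2,"wx": 0.014,"wy": 0.0,"wz": 0.0,"grip": 0.2},
  {"tx": 0.0,"ty": -0.02,"tz": -0.26,"wx": 0.018,"wy": 0.0,"wz": 0.0,"grip": 0.2},
  {"tx": 0.0,"ty": -0.025,"tz": -0.32,"wx": 0.022,"wy": 0.0,"wz": 0.0,"grip": 0.2},
  {"tx": 0.0,"ty": -0.029,"tz": -0.38,"wx": 0.026,"wy": 0.0,"wz": 0.0,"grip": 0.2},
  {"tx": 0.0,"ty": -0.034,"tz": -0.44,"wx": 0.03,"wy": 0.0,"wz": 0.0,"grip": 0.2},
  {"tx": 0.0,"ty": -0.038,"tz": -0.5,"wx": 0.034,"wy": 0.0,"wz": 0.0,"grip": 0.2},
  {"tx": 0.0,"ty": -0.042,"tz": -0.545,"wx": 0.037,"wy": 0.0,"wz": 0.0,"grip": 0.2},
  {"tx": 0.0,"ty": -0.044,"tz": -0.572,"wx": 0.038,"wy": 0.0,"wz": 0.0,"grip": 0.2},
  {"tx": 0.0,"ty": -0.044,"tz": -0.572,"wx": 0.038,"wy": 0.0,"wz": 0.0,"grip": 0.2},
])

```text
t: 14.22
eef_pos: [0.5858, -0.1923, 0.1346]
orientation: [-1.372, 1.094, 1.374]
force: [-0.9, 0.5, -0.1]
grip_width: 0.509
```

Request:
send_rows([
  {"tx": 0.025,"ty": 0.0,"tz": 0.0,"wx": 0.0,"wy": 0.0,"wz": 0.0,"grip": 0.2},
  {"tx": 0.05,"ty": 0.0,"tz": 0.0,"wx": 0.0,"wy": 0.0,"wz": 0.0,"grip": 0.2},
  {"tx": 0.066,"ty": 0.0,"tz": 0.0,"wx": 0.0,"wy": 0.0,"wz": 0.0,"grip": 0.2},
  {"tx": 0.072,"ty": 0.0,"tz": 0.0,"wx": 0.0,"wy": 0.0,"wz": 0.0,"grip": 0.2},
  {"tx": 0.0745,"ty": 0.0,"tz": 0.0,"wx": 0.0,"wy": 0.0,"wz": 0.0,"grip": 0.2},
  {"tx": 0.0745,"ty": 0.0,"tz": 0.0,"wx": 0.0,"wy": 0.0,"wz": 0.0,"grip": 0.2},
  {"tx": 0.0745,"ty": 0.0,"tz": 0.0,"wx": 0.0,"wy": 0.0,"wz": 0.0,"grip": 0.2},
])

```text
t: 15.1
eef_pos: [0.5863, -0.1914, 0.0621]
orientation: [-1.376, 1.093, 1.373]
force: [-0.1, -0.2, -0.9]
grip_width: 0.504
```

```bash
python3 - <<'E'
from h import *
moved(0,-.044,-.572,.038); moved(.0745,0,0)
c=cam('scene');u,v=map(int,proj(c,[.56,-.195,.05])); 
cv2.imwrite('pics/s7.png',cv2.resize(c['img'][v-50:v+50,u-70:u+70],None,fx=5,fy=5,interpolation=cv2.INTER_CUBIC))
s=st()[2]; print(s['force'],s['grip_width'],s['eef_pos'])
E
```

```text
cmd [ 0.5855 -0.1907  0.1355] 103.02 meas [ 0.5863 -0.1914  0.0621] 103.01
cmd [ 0.5855 -0.1907  0.061 ] 103.02 meas [ 0.5863 -0.1914  0.0621] 103.01
[ 0.08299049  0.33745727 -0.70858428] 0.5099749975340773 [ 0.58624259 -0.19139161  0.06205414]
```

View pics/s7.png

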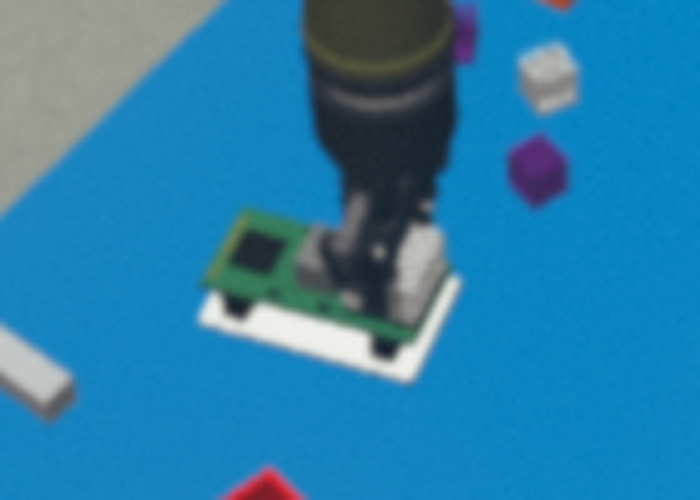

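Request:
send_rows([
  {"tx": 0.001,"ty": 0.0,"tz": 0.0,"wx": 0.0,"wy": 0.0,"wz": 0.0,"grip": 0.2},
  {"tx": 0.002,"ty": 0.0,"tz": 0.0,"wx": 0.0,"wy": 0.0,"wz": 0.0,"grip": 0.2},
  {"tx": 0.002,"ty": 0.0,"tz": 0.0,"wx": 0.0,"wy": 0.0,"wz": 0.0,"grip": 0.2},
])

```text
t: 15.52
eef_pos: [0.5859, -0.1913, 0.06]
orientation: [-1.375, 1.093, 1.374]
force: [-0.8, 0.7, 5.4]
grip_width: 0.505
```

Request:
send_rows([
  {"tx": 0.0,"ty": 0.0,"tz": 0.0,"wx": 0.0,"wy": 0.0,"wz": 0.0,"grip": 0.55},
  {"tx": 0.0,"ty": 0.0,"tz": 0.0,"wx": 0.0,"wy": 0.0,"wz": 0.0,"grip": 0.65},
  {"tx": 0.0,"ty": 0.0,"tz": 0.0,"wx": 0.0,"wy": 0.0,"wz": 0.0,"grip": 0.75},
  {"tx": -0.005,"ty": 0.0,"tz": 0.0,"wx": 0.0,"wy": 0.0,"wz": 0.0,"grip": 0.75},
  {"tx": -0.02,"ty": 0.0,"tz": 0.0,"wx": 0.0,"wy": 0.0,"wz": 0.0,"grip": 0.75},
  {"tx": -0.05,"ty": 0.0,"tz": 0.0,"wx": 0.0,"wy": 0.0,"wz": 0.0,"grip": 0.75},
  {"tx": -0.09,"ty": 0.0,"tz": 0.0,"wx": 0.0,"wy": 0.0,"wz": 0.0,"grip": 0.75},
  {"tx": -0.1,"ty": 0.0,"tz": 0.0,"wx": 0.0,"wy": 0.0,"wz": 0.0,"grip": 0.75},
])

```text
t: 16.52
eef_pos: [0.5878, -0.1919, 0.1634]
orientation: [-1.38, 1.091, 1.368]
force: [-0.1, -0.2, 0.4]
grip_width: 0.748
```

```bash
python3 - <<'E'
from h import *
moved(.002,0,0); moved(-.1,0,0)
goto([.5609,.0040,.125],60.0)
E
```

```text
cmd [ 0.5855 -0.1907  0.059 ] 103.02 meas [ 0.5878 -0.1919  0.1634] 103.02
cmd [ 0.5855 -0.1907  0.159 ] 103.02 meas [ 0.5878 -0.1919  0.1634] 103.02
shift [ 0.034  -0.0199  0.1952] turn [ 0.7508  0.     -0.    ] deg 43.0 jawnow 103.0 q6 -2.18
```

Request:
send_rows([
  {"tx": 0.005,"ty": -0.004,"tz": 0.035,"wx": 0.12,"wy": 0.0,"wz": 0.0,"grip": 0.5},
  {"tx": 0.012,"ty": -0.008,"tz": 0.08,"wx": 0.28,"wy": 0.0,"wz": 0.0,"grip": 0.5},
  {"tx": 0.02,"ty": -0.012,"tz": 0.125,"wx": 0.44,"wy": 0.0,"wz": 0.0,"grip": 0.5},
  {"tx": 0.027,"ty": -0.016,"tz": 0.16,"wx": 0.6,"wy": 0.0,"wz": 0.0,"grip": 0.5},
  {"tx": 0.034,"ty": -0.019,"tz": 0.185,"wx": 0.72,"wy": 0.0,"wz": 0.0,"grip": 0.5},
  {"tx": 0.034,"ty": -0.02,"tz": 0.195,"wx": 0.751,"wy": 0.0,"wz": 0.0,"grip": 0.5},
  {"tx": 0.034,"ty": -0.02,"tz": 0.195,"wx": 0.751,"wy": 0.0,"wz": 0.0,"grip": 0.5},
])

```text
t: 17.4
eef_pos: [0.5607, 0.0042, 0.125]
orientation: [-0.817, 1.413, 0.817]
force: [-0.3, -0.2, -0.9]
grip_width: 0.5
```

```bash
python3 - <<'E'
from h import *
moved(.034,-.02,.195,.751)
c=cam('top')
cv2.imwrite('pics/t8.png',cv2.resize(c['img'][150:290,290:430],None,fx=4,fy=4,interpolation=cv2.INTER_CUBIC))
print(patch(c,(.585,-.191),.05,.056,.07,.063), patch(c,(.503,-.21),.03,.028,.04,.033))
c=cam('scene');u,v=map(int,proj(c,[.56,-.12,.05])); 
cv2.imwrite('pics/s8.png',cv2.resize(c['img'][v-70:v+70,u-70:u+70],None,fx=4,fy=4,interpolation=cv2.INTER_CUBIC))
print(patch(c,(.585,-.191),.05,.056,.07,.063))
goto([.561,.0040,.024],60.0)
E
```

```text
cmd [0.5611 0.0038 0.125 ] 59.99 meas [0.5607 0.0042 0.125 ] 60.1
{'c': (583.0, -192.2), 'mean': array([ 583.2, -192.2]), 'dim': (48.3, 46.8), 'ang': -77.4, 'n': 285, 'zmed': 59.6} {'c': (504.9, -208.8), 'mean': array([ 504.3, -209.2]), 'dim': (59.3, 56.1), 'ang': -88.7, 'n': 365, 'zmed': 30.9}
{'c': (574.0, -196.7), 'mean': array([ 580.3, -196.2]), 'dim': (73.2, 53.9), 'ang': 12.8, 'n': 268, 'zmed': 61.8}
shift [1.01e-01 1.00e-04 1.00e-04] turn [-0.0002 -0.     -0.    ] deg 0.0 jawnow 60.0 q6 -1.12
```

View pics/t8.png

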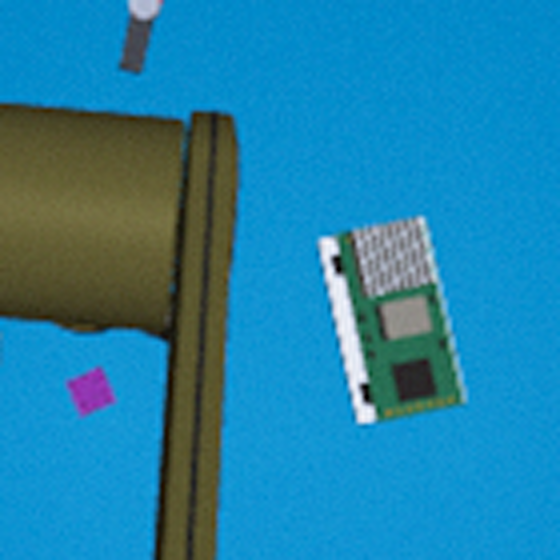

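View pics/s8.png

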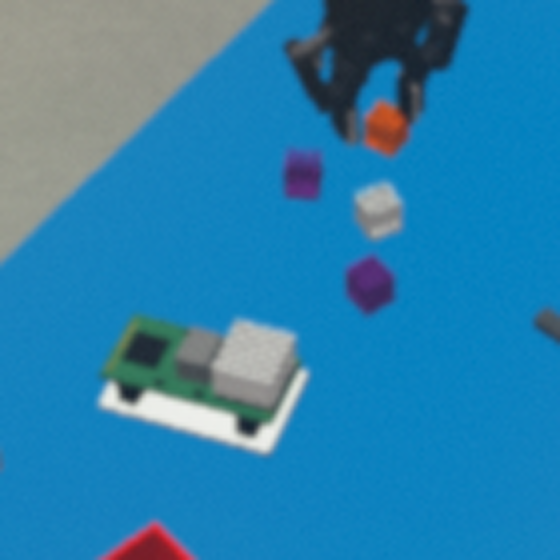

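Request:
send_rows([
  {"tx": 0.04,"ty": 0.0,"tz": 0.0,"wx": 0.0,"wy": 0.0,"wz": 0.0,"grip": 0.5},
  {"tx": 0.075,"ty": 0.0,"tz": 0.0,"wx": 0.0,"wy": 0.0,"wz": 0.0,"grip": 0.5},
  {"tx": 0.093,"ty": 0.0,"tz": 0.0,"wx": 0.0,"wy": 0.0,"wz": 0.0,"grip": 0.5},
  {"tx": 0.099,"ty": 0.0,"tz": 0.0,"wx": 0.0,"wy": 0.0,"wz": 0.0,"grip": 0.5},
  {"tx": 0.099,"ty": 0.0,"tz": 0.0,"wx": 0.0,"wy": 0.0,"wz": 0.0,"grip": 0.4},
  {"tx": 0.099,"ty": 0.0,"tz": 0.0,"wx": 0.0,"wy": 0.0,"wz": 0.0,"grip": 0.3},
  {"tx": 0.099,"ty": 0.0,"tz": 0.0,"wx": 0.0,"wy": 0.0,"wz": 0.0,"grip": 0.2},
  {"tx": 0.099,"ty": 0.0,"tz": 0.0,"wx": 0.0,"wy": 0.0,"wz": 0.0,"grip": 0.1},
  {"tx": 0.099,"ty": 0.0,"tz": 0.0,"wx": 0.0,"wy": 0.0,"wz": 0.0,"grip": 0.0},
  {"tx": 0.099,"ty": 0.0,"tz": 0.0,"wx": 0.0,"wy": 0.0,"wz": 0.0,"grip": 0.0},
], grip_force=40)

```text
t: 18.75
eef_pos: [0.562, 0.0033, 0.0272]
orientation: [-0.816, 1.411, 0.814]
force: [-0.2, -0.4, 6.2]
grip_width: 0.298
```

Request:
send_rows([
  {"tx": -0.01,"ty": 0.0,"tz": 0.0,"wx": 0.0,"wy": 0.0,"wz": 0.0,"grip": 0.0},
  {"tx": -0.03,"ty": 0.0,"tz": 0.0,"wx": 0.0,"wy": 0.0,"wz": 0.0,"grip": 0.0},
  {"tx": -0.06,"ty": 0.0,"tz": 0.0,"wx": 0.0,"wy": 0.0,"wz": 0.0,"grip": 0.0},
  {"tx": -0.09,"ty": 0.0,"tz": 0.0,"wx": 0.0,"wy": 0.0,"wz": 0.0,"grip": 0.0},
  {"tx": -0.11,"ty": 0.0,"tz": 0.0,"wx": 0.0,"wy": 0.0,"wz": 0.0,"grip": 0.0},
  {"tx": -0.11,"ty": 0.0,"tz": 0.0,"wx": 0.0,"wy": 0.0,"wz": 0.0,"grip": 0.0},
])

```text
t: 19.5
eef_pos: [0.5625, 0.0034, 0.1382]
orientation: [-0.817, 1.409, 0.813]
force: [0.1, 0.2, -1.3]
grip_width: 0.297
```

```bash
python3 - <<'E'
from h import *
moved(.099,0,0); moved(-.11,0,0)
goto([.5035,-.2099,.136],103.0)
c=cam('scene');u,v=map(int,proj(c,[.56,0,.13])); W=world(c)
cv2.imwrite('pics/s9.png',cv2.resize(c['img'][v-60:v+60,u-70:u+70],None,fx=4,fy=4,interpolation=cv2.INTER_CUBIC))
m=(np.hypot(W[...,0]-.561,W[...,1]-.004)<.03)&(W[...,2]>.04)&(c['img'].min(-1)>110)
print(np.percentile(W[m][:,2],[1,5,50,95,99]),st()[2]['grip_width'])
E
```

```text
cmd [0.5611 0.0038 0.026 ] 59.99 meas [0.5625 0.0034 0.1382] 59.99
cmd [0.5611 0.0038 0.136 ] 59.99 meas [0.5625 0.0034 0.1382] 59.99
shift [ 0.     -0.0571 -0.2139] turn [-0.7506 -0.     -0.    ] deg 43.0 jawnow 60.0 q6 -1.12
[0.11406269 0.11800252 0.13477873 0.14320918 0.14420595] 0.29841688249969334
```

View pics/s9.png

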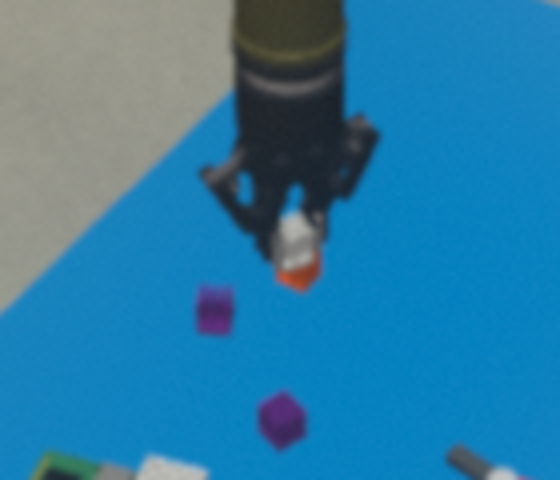

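Request:
send_rows([
  {"tx": 0.0,"ty": -0.007,"tz": -0.025,"wx": -0.09,"wy": 0.0,"wz": 0.0,"grip": 0.0},
  {"tx": 0.0,"ty": -0.019,"tz": -0.07,"wx": -0.25,"wy": 0.0,"wz": 0.0,"grip": 0.0},
  {"tx": 0.0,"ty": -0.032,"tz": -0.12,"wx": -0.42,"wy": 0.0,"wz": 0.0,"grip": 0.0},
  {"tx": 0.0,"ty": -0.045,"tz": -0.17,"wx": -0.59,"wy": 0.0,"wz": 0.0,"grip": 0.0},
  {"tx": 0.0,"ty": -0.054,"tz": -0.203,"wx": -0.72,"wy": 0.0,"wz": 0.0,"grip": 0.0},
  {"tx": 0.0,"ty": -0.057,"tz": -0.214,"wx": -0.751,"wy": 0.0,"wz": 0.0,"grip": 0.0},
  {"tx": 0.0,"ty": -0.057,"tz": -0.214,"wx": -0.751,"wy": 0.0,"wz": 0.0,"grip": 0.0},
])

```text
t: 20.42
eef_pos: [0.5025, -0.2109, 0.1349]
orientation: [-1.371, 1.095, 1.375]
force: [-0.3, 0.3, -0.3]
grip_width: 0.297
```

Request:
send_rows([
  {"tx": 0.025,"ty": 0.0,"tz": 0.0,"wx": 0.0,"wy": 0.0,"wz": 0.0,"grip": 0.0},
  {"tx": 0.05,"ty": 0.0,"tz": 0.0,"wx": 0.0,"wy": 0.0,"wz": 0.0,"grip": 0.0},
  {"tx": 0.066,"ty": 0.0,"tz": 0.0,"wx": 0.0,"wy": 0.0,"wz": 0.0,"grip": 0.0},
  {"tx": 0.072,"ty": 0.0,"tz": 0.0,"wx": 0.0,"wy": 0.0,"wz": 0.0,"grip": 0.0},
  {"tx": 0.074,"ty": 0.0,"tz": 0.0,"wx": 0.0,"wy": 0.0,"wz": 0.0,"grip": 0.0},
  {"tx": 0.074,"ty": 0.0,"tz": 0.0,"wx": 0.0,"wy": 0.0,"wz": 0.0,"grip": 0.0},
  {"tx": 0.074,"ty": 0.0,"tz": 0.0,"wx": 0.0,"wy": 0.0,"wz": 0.0,"grip": 0.0},
])

```text
t: 21.3
eef_pos: [0.5042, -0.2107, 0.063]
orientation: [-1.376, 1.093, 1.373]
force: [-0.5, 0.3, -0.6]
grip_width: 0.296
```

```bash
python3 - <<'E'
from h import *
moved(0,-.057,-.214,-.751); moved(.074,0,0)
c=cam('scene');u,v=map(int,proj(c,[.53,-.195,.05])); 
cv2.imwrite('pics/s10.png',cv2.resize(c['img'][v-50:v+50,u-70:u+70],None,fx=5,fy=5,interpolation=cv2.INTER_CUBIC))
s=st()[2]; print(s['force'],s['grip_width'],s['eef_pos'])
E
```

```text
cmd [ 0.5034 -0.21    0.136 ] 103.02 meas [ 0.5042 -0.2107  0.063 ] 103.01
cmd [ 0.5034 -0.21    0.062 ] 103.02 meas [ 0.5042 -0.2107  0.063 ] 103.01
[-0.02478591  0.26338269 -0.38337406] 0.29201249779426347 [ 0.50406592 -0.21071049  0.06296885]
```

View pics/s10.png

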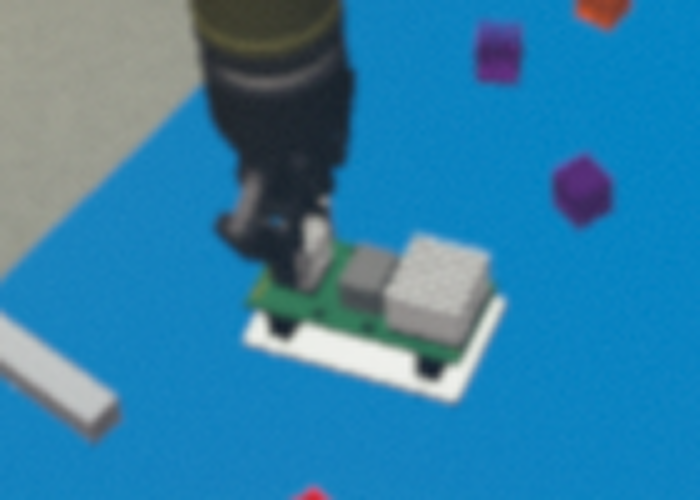

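Request:
send_rows([
  {"tx": 0.001,"ty": 0.0,"tz": 0.0,"wx": 0.0,"wy": 0.0,"wz": 0.0,"grip": 0.0},
  {"tx": 0.002,"ty": 0.0,"tz": 0.0,"wx": 0.0,"wy": 0.0,"wz": 0.0,"grip": 0.0},
  {"tx": 0.0025,"ty": 0.0,"tz": 0.0,"wx": 0.0,"wy": 0.0,"wz": 0.0,"grip": 0.0},
  {"tx": 0.0025,"ty": 0.0,"tz": 0.0,"wx": 0.0,"wy": 0.0,"wz": 0.0,"grip": 0.0},
])

```text
t: 21.85
eef_pos: [0.5036, -0.2105, 0.0602]
orientation: [-1.375, 1.093, 1.374]
force: [-1.3, -0.2, 4.4]
grip_width: 0.301
```

Request:
send_rows([
  {"tx": 0.0,"ty": 0.0,"tz": 0.0,"wx": 0.0,"wy": 0.0,"wz": 0.0,"grip": 0.35},
  {"tx": 0.0,"ty": 0.0,"tz": 0.0,"wx": 0.0,"wy": 0.0,"wz": 0.0,"grip": 0.45},
  {"tx": 0.0,"ty": 0.0,"tz": 0.0,"wx": 0.0,"wy": 0.0,"wz": 0.0,"grip": 0.55},
  {"tx": -0.005,"ty": 0.0,"tz": 0.0,"wx": 0.0,"wy": 0.0,"wz": 0.0,"grip": 0.55},
  {"tx": -0.02,"ty": 0.0,"tz": 0.0,"wx": 0.0,"wy": 0.0,"wz": 0.0,"grip": 0.55},
  {"tx": -0.05,"ty": 0.0,"tz": 0.0,"wx": 0.0,"wy": 0.0,"wz": 0.0,"grip": 0.55},
  {"tx": -0.09,"ty": 0.0,"tz": 0.0,"wx": 0.0,"wy": 0.0,"wz": 0.0,"grip": 0.55},
  {"tx": -0.1,"ty": 0.0,"tz": 0.0,"wx": 0.0,"wy": 0.0,"wz": 0.0,"grip": 0.55},
])

```text
t: 22.85
eef_pos: [0.5055, -0.2114, 0.1636]
orientation: [-1.38, 1.092, 1.369]
force: [-0.6, 0.4, -0.0]
grip_width: 0.551
```

```bash
python3 - <<'E'
from h import *
moved(.0025,0,0); moved(-.1,0,0)
goto([.4052,-.3323,.125],83.9)
E
```

```text
cmd [ 0.5034 -0.21    0.0595] 103.02 meas [ 0.5055 -0.2114  0.1636] 103.02
cmd [ 0.5034 -0.21    0.1595] 103.02 meas [ 0.5055 -0.2114  0.1636] 103.02
shift [ 0.0345  0.1232 -0.097 ] turn [ 0.3337 -0.     -0.    ] deg 19.1 jawnow 103.0 q6 -2.27
```

Request:
send_rows([
  {"tx": 0.005,"ty": 0.025,"tz": -0.02,"wx": 0.07,"wy": 0.0,"wz": 0.0,"grip": 0.45},
  {"tx": 0.015,"ty": 0.06,"tz": -0.047,"wx": 0.16,"wy": 0.0,"wz": 0.0,"grip": 0.45},
  {"tx": 0.025,"ty": 0.095,"tz": -0.075,"wx": 0.25,"wy": 0.0,"wz": 0.0,"grip": 0.45},
  {"tx": 0.034,"ty": 0.118,"tz": -0.093,"wx": 0.32,"wy": 0.0,"wz": 0.0,"grip": 0.45},
  {"tx": 0.034,"ty": 0.123,"tz": -0.097,"wx": 0.334,"wy": 0.0,"wz": 0.0,"grip": 0.45},
  {"tx": 0.034,"ty": 0.123,"tz": -0.097,"wx": 0.334,"wy": 0.0,"wz": 0.0,"grip": 0.45},
])

```text
t: 23.6
eef_pos: [0.4057, -0.3326, 0.1259]
orientation: [-1.13, 1.258, 1.13]
force: [0.9, 0.5, 0.0]
grip_width: 0.45
```

```bash
python3 - <<'E'
from h import *
moved(.034,.123,-.097,.334)
c=cam('top')
cv2.imwrite('pics/t11.png',cv2.resize(c['img'][170:310,330:470],None,fx=4,fy=4,interpolation=cv2.INTER_CUBIC))
print('L',patch(c,(.585,-.191),.04,.052,.075,.063),'\nS', patch(c,(.503,-.21),.025,.052,.075,.063))
c=cam('scene');u,v=map(int,proj(c,[.5,-.25,.05])); 
cv2.imwrite('pics/s11.png',cv2.resize(c['img'][v-70:v+70,u-90:u+90],None,fx=4,fy=4,interpolation=cv2.INTER_CUBIC))
goto([.405,-.3323,.024],83.9)
E
```

```text
cmd [ 0.4054 -0.3322  0.1255] 83.88 meas [ 0.4057 -0.3326  0.1259] 83.86
L {'c': (575.4, -193.6), 'mean': array([ 579.9, -192.6]), 'dim': (62.1, 48.8), 'ang': 12.7, 'n': 322, 'zmed': 57.7} 
S {'c': (501.8, -210.7), 'mean': array([ 501.7, -210.9]), 'dim': (30.7, 29.1), 'ang': -78.4, 'n': 108, 'zmed': 60.5}
shift [ 1.015e-01  4.000e-04 -1.000e-04] turn [-0.0003 -0.     -0.    ] deg 0.0 jawnow 83.9 q6 -2.23
```

View pics/t11.png

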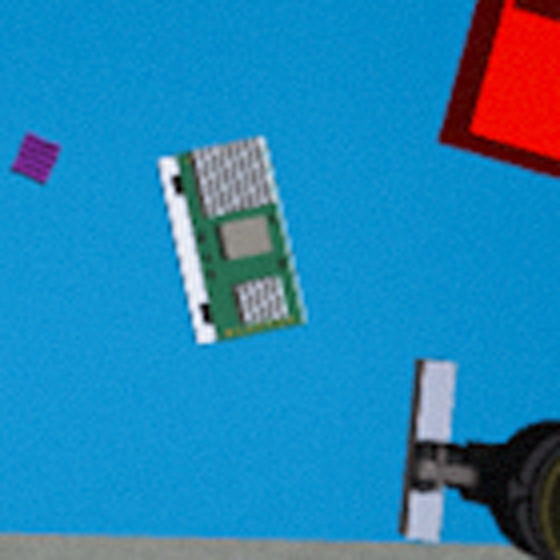

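View pics/s11.png

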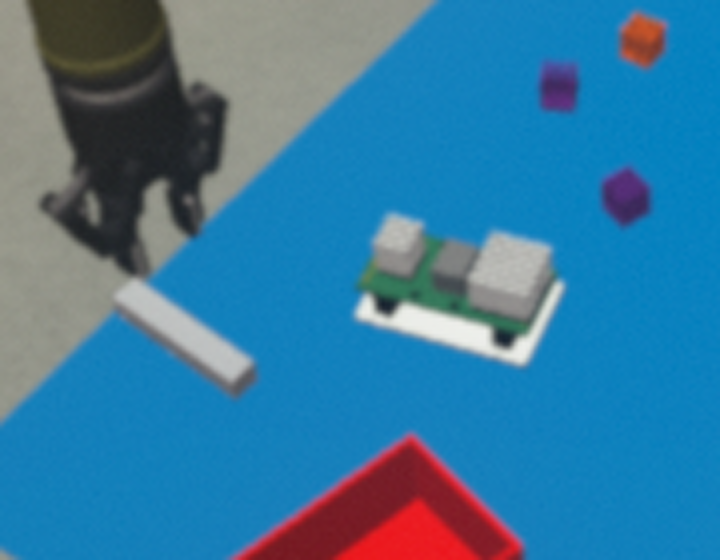

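Request:
send_rows([
  {"tx": 0.04,"ty": 0.0,"tz": 0.0,"wx": 0.0,"wy": 0.0,"wz": 0.0,"grip": 0.45},
  {"tx": 0.075,"ty": 0.0,"tz": 0.0,"wx": 0.0,"wy": 0.0,"wz": 0.0,"grip": 0.45},
  {"tx": 0.094,"ty": 0.0,"tz": 0.0,"wx": 0.0,"wy": 0.0,"wz": 0.0,"grip": 0.45},
  {"tx": 0.1,"ty": 0.0,"tz": 0.0,"wx": 0.0,"wy": 0.0,"wz": 0.0,"grip": 0.45},
  {"tx": 0.1,"ty": 0.0,"tz": 0.0,"wx": 0.0,"wy": 0.0,"wz": 0.0,"grip": 0.35},
  {"tx": 0.1,"ty": 0.0,"tz": 0.0,"wx": 0.0,"wy": 0.0,"wz": 0.0,"grip": 0.25},
  {"tx": 0.1,"ty": 0.0,"tz": 0.0,"wx": 0.0,"wy": 0.0,"wz": 0.0,"grip": 0.15},
  {"tx": 0.1,"ty": 0.0,"tz": 0.0,"wx": 0.0,"wy": 0.0,"wz": 0.0,"grip": 0.05},
  {"tx": 0.1,"ty": 0.0,"tz": 0.0,"wx": 0.0,"wy": 0.0,"wz": 0.0,"grip": 0.0},
  {"tx": 0.1,"ty": 0.0,"tz": 0.0,"wx": 0.0,"wy": 0.0,"wz": 0.0,"grip": 0.0},
  {"tx": 0.1,"ty": 0.0,"tz": 0.0,"wx": 0.0,"wy": 0.0,"wz": 0.0,"grip": 0.0},
], grip_force=90)

```text
t: 25.08
eef_pos: [0.4064, -0.333, 0.027]
orientation: [-1.132, 1.257, 1.128]
force: [-0.0, 1.7, 6.5]
grip_width: 0.233
```

Request:
send_rows([
  {"tx": -0.01,"ty": 0.0,"tz": 0.0,"wx": 0.0,"wy": 0.0,"wz": 0.0,"grip": 0.0},
  {"tx": -0.03,"ty": 0.0,"tz": 0.0,"wx": 0.0,"wy": 0.0,"wz": 0.0,"grip": 0.0},
  {"tx": -0.06,"ty": 0.0,"tz": 0.0,"wx": 0.0,"wy": 0.0,"wz": 0.0,"grip": 0.0},
  {"tx": -0.09,"ty": 0.0,"tz": 0.0,"wx": 0.0,"wy": 0.0,"wz": 0.0,"grip": 0.0},
  {"tx": -0.12,"ty": 0.0,"tz": 0.0,"wx": 0.0,"wy": 0.0,"wz": 0.0,"grip": 0.0},
  {"tx": -0.14,"ty": 0.0,"tz": 0.0,"wx": 0.0,"wy": 0.0,"wz": 0.0,"grip": 0.0},
  {"tx": -0.14,"ty": 0.0,"tz": 0.0,"wx": 0.0,"wy": 0.0,"wz": 0.0,"grip": 0.0},
])

```text
t: 25.95
eef_pos: [0.406, -0.3333, 0.1673]
orientation: [-1.133, 1.258, 1.127]
force: [0.2, -0.2, -4.2]
grip_width: 0.233
```

```bash
python3 - <<'E'
from h import *
moved(.1,0,0); moved(-.14,0,0)
goto([.5435,-.2006,.1655],103.0)
c=cam('scene');u,v=map(int,proj(c,[.405,-.332,.15])); W=world(c)
cv2.imwrite('pics/s12.png',cv2.resize(c['img'][v-60:v+60,u-80:u+80],None,fx=4,fy=4,interpolation=cv2.INTER_CUBIC))
m=(np.hypot(W[...,0]-.405,W[...,1]+.332)<.07)&(W[...,2]>.1)&(W[...,2]<.18)&(c['img'].min(-1)>110)
q=W[m]; print(len(q),np.percentile(q[:,2],[1,5,50,95,99])); d=(q[:,:2]-[.405,-.332])@[np.cos(np.radians(-6.1)),np.sin(np.radians(-6.1))]
print(d.min(),d.max(),np.polyfit(d,q[:,2],1)); s=st()[2]; print(s['force'],s['wrist_torque'],s['grip_width'])
E
```

```text
cmd [ 0.4054 -0.3322  0.0255] 83.88 meas [ 0.406  -0.3333  0.1673] 83.87
cmd [ 0.4054 -0.3322  0.1655] 83.88 meas [ 0.406  -0.3333  0.1673] 83.87
shift [ 0.     -0.1233  0.1456] turn [-0.3336 -0.     -0.    ] deg 19.1 jawnow 83.9 q6 -2.23
220 [0.14360525 0.15338729 0.16265571 0.16661252 0.16819277]
-0.06046023283221061 0.060891863718509284 [0.0021967  0.16202888]
[ 0.49076232 -0.20325927 -4.11220114] [ 0.02090521 -0.04890969 -0.02839377] 0.23215482066680126
```

View pics/s12.png

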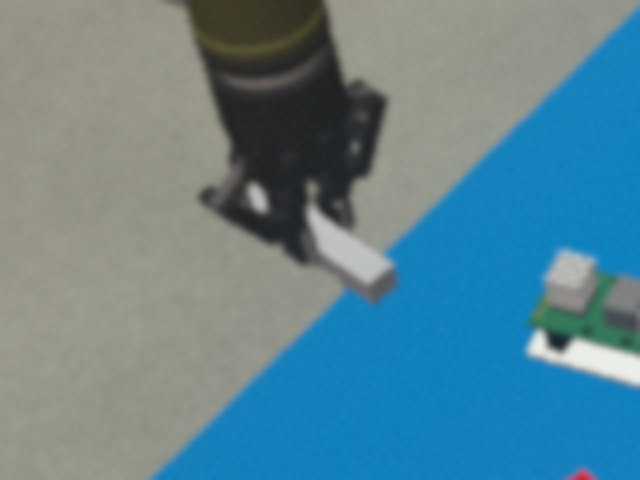

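Request:
send_rows([
  {"tx": 0.0,"ty": -0.012,"tz": 0.014,"wx": -0.032,"wy": 0.0,"wz": 0.0,"grip": 0.0},
  {"tx": 0.0,"ty": -0.037,"tz": 0.044,"wx": -0.1,"wy": 0.0,"wz": 0.0,"grip": 0.0},
  {"tx": 0.0,"ty": -0.064,"tz": 0.076,"wx": -0.17,"wy": 0.0,"wz": 0.0,"grip": 0.0},
  {"tx": 0.0,"ty": -0.091,"tz": 0.108,"wx": -0.245,"wy": 0.0,"wz": 0.0,"grip": 0.0},
  {"tx": 0.0,"ty": -0.113,"tz": 0.133,"wx": -0.305,"wy": 0.0,"wz": 0.0,"grip": 0.0},
  {"tx": 0.0,"ty": -0.124,"tz": 0.146,"wx": -0.334,"wy": 0.0,"wz": 0.0,"grip": 0.0},
  {"tx": 0.0,"ty": -0.124,"tz": 0.146,"wx": -0.334,"wy": 0.0,"wz": 0.0,"grip": 0.0},
  {"tx": 0.0,"ty": -0.124,"tz": 0.146,"wx": -0.334,"wy": 0.0,"wz": 0.0,"grip": 0.0},
])

```text
t: 27.0
eef_pos: [0.5434, -0.2009, 0.1652]
orientation: [-1.373, 1.095, 1.376]
force: [0.3, 0.4, -5.1]
grip_width: 0.231
```

Request:
send_rows([
  {"tx": 0.025,"ty": 0.0,"tz": 0.0,"wx": 0.0,"wy": 0.0,"wz": 0.0,"grip": 0.0},
  {"tx": 0.05,"ty": 0.0,"tz": 0.0,"wx": 0.0,"wy": 0.0,"wz": 0.0,"grip": 0.0},
  {"tx": 0.064,"ty": 0.0,"tz": 0.0,"wx": 0.0,"wy": 0.0,"wz": 0.0,"grip": 0.0},
  {"tx": 0.07,"ty": 0.0,"tz": 0.0,"wx": 0.0,"wy": 0.0,"wz": 0.0,"grip": 0.0},
  {"tx": 0.073,"ty": 0.0,"tz": 0.0,"wx": 0.0,"wy": 0.0,"wz": 0.0,"grip": 0.0},
  {"tx": 0.073,"ty": 0.0,"tz": 0.0,"wx": 0.0,"wy": 0.0,"wz": 0.0,"grip": 0.0},
  {"tx": 0.073,"ty": 0.0,"tz": 0.0,"wx": 0.0,"wy": 0.0,"wz": 0.0,"grip": 0.0},
])

```text
t: 27.88
eef_pos: [0.545, -0.2009, 0.0935]
orientation: [-1.376, 1.093, 1.373]
force: [-0.6, 0.3, -4.8]
grip_width: 0.238
```

```bash
python3 - <<'E'
from h import *
moved(0,-.124,.146,-.334); moved(.073,0,0)
for n in ['scene','top']:
    c=cam(n);u,v=map(int,proj(c,[.545,-.2,.06])); 
    cv2.imwrite(f'pics/{n}13.png',cv2.resize(c['img'][v-50:v+50,u-70:u+70],None,fx=5,fy=5,interpolation=cv2.INTER_CUBIC))
s=st()[2]; print(s['force'],s['grip_width'],s['eef_pos'])
E
```

```text
cmd [ 0.5443 -0.2003  0.1655] 103.02 meas [ 0.545  -0.2009  0.0935] 103.02
cmd [ 0.5443 -0.2003  0.0925] 103.02 meas [ 0.545  -0.2009  0.0935] 103.02
[-0.19425985 -0.53634106 -4.42634584] 0.23597152774840618 [ 0.54488755 -0.20078316  0.09338183]
```

View pics/scene13.png

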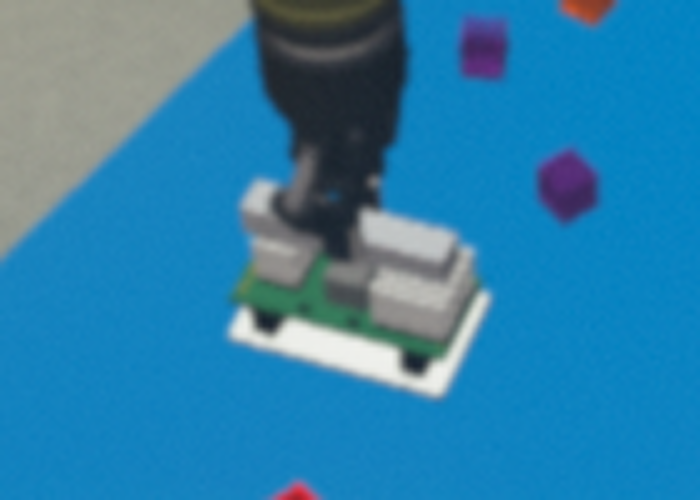

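View pics/top13.png

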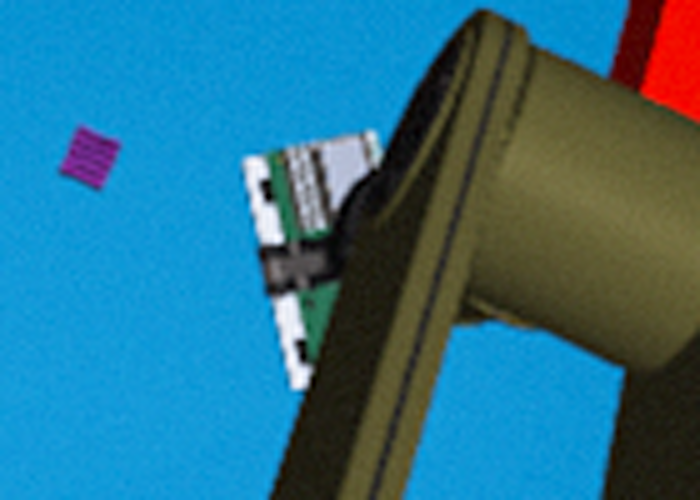

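Request:
send_rows([
  {"tx": 0.001,"ty": 0.0,"tz": 0.0,"wx": 0.0,"wy": 0.0,"wz": 0.0,"grip": 0.0},
  {"tx": 0.002,"ty": 0.0,"tz": 0.0,"wx": 0.0,"wy": 0.0,"wz": 0.0,"grip": 0.0},
  {"tx": 0.003,"ty": 0.0,"tz": 0.0,"wx": 0.0,"wy": 0.0,"wz": 0.0,"grip": 0.0},
  {"tx": 0.003,"ty": 0.0,"tz": 0.0,"wx": 0.0,"wy": 0.0,"wz": 0.0,"grip": 0.0},
])

```text
t: 28.48
eef_pos: [0.5445, -0.2007, 0.09]
orientation: [-1.375, 1.093, 1.375]
force: [-1.0, 0.2, -1.1]
grip_width: 0.239
```

Request:
send_rows([
  {"tx": 0.0005,"ty": 0.0,"tz": 0.0,"wx": 0.0,"wy": 0.0,"wz": 0.0,"grip": 0.0},
  {"tx": 0.0005,"ty": 0.0,"tz": 0.0,"wx": 0.0,"wy": 0.0,"wz": 0.0,"grip": 0.0},
])

```text
t: 28.72
eef_pos: [0.5445, -0.2007, 0.09]
orientation: [-1.375, 1.093, 1.374]
force: [-2.5, 1.0, 5.5]
grip_width: 0.237
```

Request:
send_rows([
  {"tx": 0.0005,"ty": 0.0,"tz": 0.0,"wx": 0.0,"wy": 0.0,"wz": 0.0,"grip": 0.27},
  {"tx": 0.0005,"ty": 0.0,"tz": 0.0,"wx": 0.0,"wy": 0.0,"wz": 0.0,"grip": 0.32},
  {"tx": 0.0005,"ty": 0.0,"tz": 0.0,"wx": 0.0,"wy": 0.0,"wz": 0.0,"grip": 0.4},
  {"tx": 0.0,"ty": 0.0,"tz": 0.0,"wx": 0.0,"wy": 0.0,"wz": 0.0,"grip": 0.48},
  {"tx": 0.0,"ty": 0.0,"tz": 0.0,"wx": 0.0,"wy": 0.0,"wz": 0.0,"grip": 0.48},
])

```text
t: 29.35
eef_pos: [0.5446, -0.2008, 0.0893]
orientation: [-1.375, 1.093, 1.374]
force: [0.6, 0.2, 0.5]
grip_width: 0.48
```

Request:
send_rows([
  {"tx": -0.005,"ty": 0.0,"tz": 0.0,"wx": 0.0,"wy": 0.0,"wz": 0.0,"grip": 0.48},
  {"tx": -0.02,"ty": 0.0,"tz": 0.0,"wx": 0.0,"wy": 0.0,"wz": 0.0,"grip": 0.48},
  {"tx": -0.05,"ty": 0.0,"tz": 0.0,"wx": 0.0,"wy": 0.0,"wz": 0.0,"grip": 0.48},
  {"tx": -0.09,"ty": 0.0,"tz": 0.0,"wx": 0.0,"wy": 0.0,"wz": 0.0,"grip": 0.48},
  {"tx": -0.1,"ty": 0.0,"tz": 0.05,"wx": 0.0,"wy": 0.0,"wz": 0.0,"grip": 0.48},
  {"tx": -0.1,"ty": 0.0,"tz": 0.11,"wx": 0.0,"wy": 0.0,"wz": 0.0,"grip": 0.48},
  {"tx": -0.1,"ty": 0.0,"tz": 0.17,"wx": 0.0,"wy": 0.0,"wz": 0.0,"grip": 0.48},
  {"tx": -0.1,"ty": 0.0,"tz": 0.22,"wx": 0.0,"wy": 0.0,"wz": 0.0,"grip": 0.48},
  {"tx": -0.1,"ty": 0.0,"tz": 0.22,"wx": 0.0,"wy": 0.0,"wz": 0.0,"grip": 0.48},
  {"tx": -0.1,"ty": 0.0,"tz": 0.22,"wx": 0.0,"wy": 0.0,"wz": 0.0,"grip": 0.48},
])

```text
t: 30.6
eef_pos: [0.4956, 0.0134, 0.1903]
orientation: [-1.377, 1.092, 1.373]
force: [0.7, -1.1, -0.0]
grip_width: 0.481
```

```bash
python3 - <<'E'
from h import *
for n in ['scene','top']:
    c=cam(n);u,v=map(int,proj(c,[.545,-.2,.06])); 
    cv2.imwrite(f'pics/{n}14.png',cv2.resize(c['img'][v-50:v+50,u-70:u+70],None,fx=5,fy=5,interpolation=cv2.INTER_CUBIC))
    print(n,'bar',patch(c,(.544,-.2),.075,.075,.1,.085))
    for q in cmask(c,(.544,-.2),.08,lambda h,b:b.min(-1)>150,.085): print('bright',q)
    W=world(c); m=(np.hypot(W[...,0]-.544,W[...,1]+.2)<.08)&(W[...,2]>.076)&(W[...,2]<.095); q=W[m]
    A=np.c_[q[:,:2]-[.544,-.2],np.ones(len(q))]; print('plane',np.linalg.lstsq(A,q[:,2],rcond=None)[0].round(4))
    for o in ['board','large_sink','small_sink','bar','cradle','pliers','parts_bin','solder_reel']:
        d=cams.landmark_of(n,o)[:1]; print(n,o,[(np.round(x['point'],3),round(x['confidence'],2)) for x in d])
s=st()[2]; print(s['t'],s['force'],s['grip_width'],s['eef_pos'])
E
```

```text
scene bar {'c': (544.6, -206.4), 'mean': array([ 545.1, -205.3]), 'dim': (126.7, 36.2), 'ang': 13.1, 'n': 376, 'zmed': 85.0}
bright {'mean': array([ 542.9, -201.1]), 'pca': np.float64(13.0), 'c': (542.5, -201.1), 'dim': (117.8, 22.0), 'ang': 13.0}
bright {'mean': array([ 602.3, -216.7]), 'pca': np.float64(45.5), 'c': (605.7, -213.4), 'dim': (56.6, 34.3), 'ang': 55.3}
plane [-0.0351  0.1318  0.0852]
scene board [(array([ 0.544, -0.199,  0.026]), 0.85)]
scene large_sink [(array([ 0.583, -0.193,  0.028]), 0.52)]
scene small_sink [(array([0.516, 0.086, 0.004]), 0.66)]
scene bar [(array([ 0.544, -0.203,  0.064]), 0.78)]
scene cradle [(array([ 0.542, -0.195, -0.001]), 0.81)]
scene pliers [(array([ 0.784, -0.026,  0.003]), 0.73)]
scene parts_bin [(array([ 0.645, -0.431, -0.003]), 0.71)]
scene solder_reel []
top bar {'c': (542.3, -200.9), 'mean': array([ 541.9, -201.2]), 'dim': (122.3, 26.9), 'ang': 13.2, 'n': 431, 'zmed': 85.0}
bright {'mean': array([ 544.2, -200.7]), 'pca': np.float64(12.6), 'c': (544.1, -200.7), 'dim': (119.7, 22.2), 'ang': 12.5}
bright {'mean': array([ 533.7, -156.8]), 'pca': np.float64(13.0), 'c': (534.4, -157.0), 'dim': (120.5, 12.3), 'ang': 13.1}
plane [ 0.0142 -0.0526  0.0848]
top board [(array([ 0.546, -0.203,  0.023]), 0.57)]
top large_sink [(array([ 0.585, -0.197,  0.034]), 0.55)]
top small_sink [(array([ 0.597, -0.063,  0.   ]), 0.59)]
top bar [(array([ 0.539, -0.201,  0.066]), 0.69)]
top cradle [(array([ 0.545, -0.205,  0.   ]), 0.76)]
top pliers [(array([ 0.784, -0.025,  0.   ]), 0.98)]
top parts_bin [(array([ 0.641, -0.435, -0.001]), 0.63)]
top solder_reel [(array([ 0.585, -0.196,  0.036]), 0.72)]
31.5 [ 0.08907528 -0.23401175 -0.73478889] 0.47818455932384824 [0.49492058 0.01369263 0.18930676]
```

View pics/scene14.png

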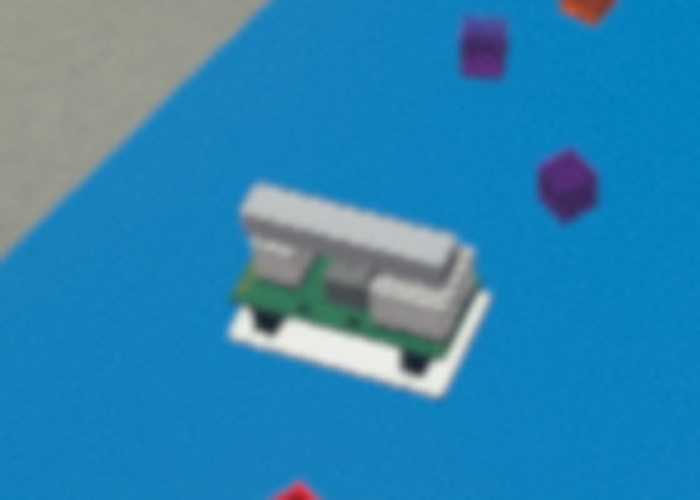

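View pics/top14.png

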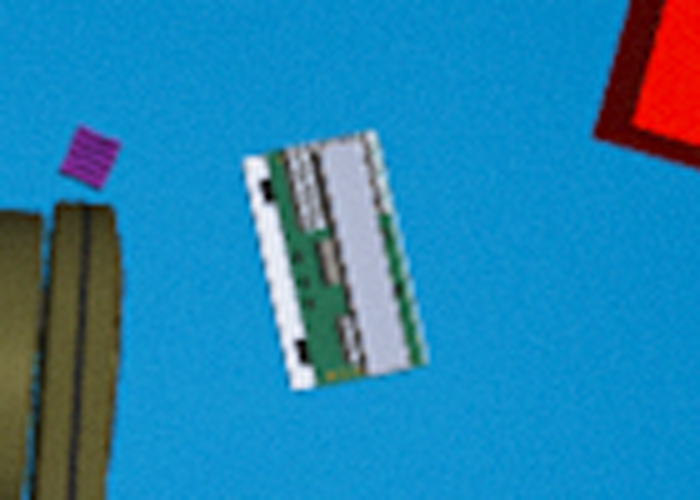

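```bash
python3 - <<'E'
from h import *
print(close_job())
E
```

```text
the job is handed in; nothing more can be done
None
```

The board is on the cradle with both heat sinks and the bar stacked on it. Everything is released, and I handed the job in at about 31.5 s of the 112 s allowed. Handing in gives no verdict, so what follows comes from my own camera checks.

| Part | Where it is | Offset from target |
|---|---|---|
| Board | (0.544, -0.200), turned 13° | within about 1 mm and 1° of the cradle |
| Large heat sink | upright on the large chip | about 2 mm |
| Small heat sink | upright on the small chip | about 2 mm |
| Bar | top at 85 mm, as expected; centre within about 2 mm of the board's middle in both cameras | along the board within about 0.5° |

- **Release:** the wrist force was near zero after the gripper opened, and I moved the arm clear.
- **Bystanders:** in the final check the pliers and the parts bin were where they started. The reel was not confirmed: the scene camera missed it and the top camera reported it where the large heat sink is. The arm came nowhere near it.
- **Other detections that disagreed:**
    - The networks' "small_sink" hits at the end were the orange and purple look-alikes, which I left alone.
    - Two plane fits to the bar's depth map gave opposite tilts (0.13 and -0.05 across the bar). I put that down to depth noise and the visible side face, since the pictures show the bar lying flat.

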